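# Stop the bottle shaker and unload its bottle

### The arm

A 7-joint arm with a two-finger parallel gripper is mounted at the origin on a cart in front of the work surface, level with it; the furniture and walls round the work are solid. World frame = base frame: x ahead of the robot, y to its left, z up, the work surface at z = 0. Lengths are in m, angles in rad, forces in N, time in s.
With the tool pointing down it reaches from about 0.425 to 0.875 m from the base axis. Payload 4.7 kg.
Tool frame: the origin (TCP) lies on the front face of the gripper's body, between the roots of the fingers; the fingertips stand 70 mm ahead of it and the grasp point (between the pads) lies 51 mm ahead of it; z points along the fingers, x is the direction in which the jaws open and shut, and the axes are right-handed (so a half turn about z gives the same grasp; the last joint's range is limited). The gripper opens to 87 mm and grips with 3 to 60 N. Pads are 19 mm wide; open, the fingers measure 117 mm over their backs; the gripper's body (75 mm by 190 mm) begins 51 mm behind the grasp point.
Start: joints at [-1.169, 0.321, -0.07, 1.45, 0.023, 1.371, -0.057], TCP at [0.246, 0.602, 0.292] pointing down, gripper open.
Joint ranges: [-2.86, 2.86], [-0.3, 2.09], [-1.38, 1.24], [0.06, 2.45], [-1.56, 4.7], [0.09, 2.05], [-2.69, 2.69]. Speed limits (rad/s): [2.57, 2.57, 3.14, 3.14, 3.14, 3.14, 3.14].

### API

Orientations are given as a unit quaternion [w, x, y, z].
In Python, from station import observe, capture, camera_info, job_done, masks_of, tip_of gives the robot as it stands.
- The arm moves only by the tool step_arm, never from a script. Its argument "commands" is a list of rows, each an object of numbers: "dx", "dy", "dz": the shift along the tool's x, y, z in cm; "twist": the turn about the tool's z in degrees. In form: [{"dx": .., "dy": .., "dz": .., "twist": ..}, ...]. A call has exactly 8 rows; each row is the pose to reach, as a shift and turn from the pose commanded when the call began, along the tool's axes at that moment; what a row does not reach only later rows make up. A row lasts 1/8 s, in which the tool goes at most 62.5 mm and 10.7 degrees, less where a joint would pass 70% of its speed; a pose out of reach is approached as far as the arm can. A call with a gripper value outside its range is refused whole. "gripper" is the closure, from 0 (fully open) to 1 (shut), set as the call begins (left out, the last holds). The fingers move at their own pace and stop on an object; the grip force is fixed at half the most. Time passes only in rows, so rows that repeat a pose let the fingers close, or fill a call up. It gives the time, the measured TCP pose, the force and the opening at its end, in the units of the state.
- observe(): the state, without advancing time (a new reading comes with each control period).
- capture(name): name is "scene" or "top" or "wrist"; returns the picture (400x640x3 uint8, blue, green, red); there is no depth.
- camera_info(name): a dict with "camera_matrix" (3x3 intrinsics, pixels), "position" and "orientation" of the camera in the world; the wrist camera has in their place "T_tool_cam" (4x4, takes a point from camera to tool coordinates, whose origin is the TCP and whose axes are the tool frame's). Camera axes: x right, y up, looking along -z (the intrinsics and any distortion apply to the point x, -y, -z); pixel columns grow to the right and rows downward; lengths in m; the calibration is good to about 2 mm. A picture is of the moment at which its call begins: read the wrist's pose just before it. camera_info takes no time and is no camera call.
- job_done(): hands the job in, once; it reports no verdict.
Trained networks look in the newest picture that a camera, given by its name, has taken for a name from the list of things; names that differ only in an ending like _2 or _b are one class to them, and where a whole thing is asked for, a point or a joint stands for the part that bears it (a point fixed in the world has none). Each returns a list of dicts, best first, with "conf" (0 to 1); they miss things now and then, are a little off and sometimes report something else, mostly with a low value. They report only what shows in the picture. A call takes as long as a camera call. They do not tell look-alikes from the thing itself.
- masks_of(camera, name): "region" (400x640 bool, what is visible of it) and "box" ([left, top, width, height] in pixels, round what is visible of it).
- tip_of(camera, name): "at" ([column, row] in pixels: a listed point, or the origin of a listed thing).
The state is a dict: "t": time; "q": joint angles; "qvel": joint speeds; "tau": joint torques, N m; "eef_pos": TCP position; "orientation": TCP orientation; "contact_force": force on the tool from outside, world axes, zero at the start; "moment": the same for the moment, N m; "grip_width": opening from 0.0 (shut) to 1.0 (fully open).
Only numpy, scipy, OpenCV 4.12 (cv2) and the standard library are available. Lean on these libraries where they do the work, as an engineer would, in place of code of your own. Each camera call takes 0.05 s, during which the arm holds its last target.

### The job

The shaking run is over: turn the shaker's speed knob (the winged one) anticlockwise all the way to its off stop, then slide the clamp jaw fully back and leave it open. Lift the bottle out of the clamp and set it down gently, upright, in the empty compartment of the four-bottle carrier. Leave the round timer knob as it is set, topple nothing and leave everything else where it stands.

Things in the scene. Friction and masses are not known exactly. Their poses are not given: they have to be found in the camera images.
- shaker: fixed bench shaker, white case 250 (x) x 190 (y) mm; origin on the table, x to its back, y to its left, z up. Front x -0.150 to -0.061: console sloping 15 deg. Behind: platform x -0.050 to 0.100, y +-0.095, top z 0.062, with guide rods along y at x -0.033 and 0.083 (to z 0.080) and a fixed fence left of the bottle, x -0.023 to 0.073, face at y 0.057, top z 0.127; right of the bottle the jaw.
- speed_grip (a point): grip point of the black winged knob at the console's left, on its axis; turns with it. z: turning axis out of the console (leans 15 deg to the shaker's front, -x); x: along the wing to its white pointer mark. Wing 42 mm long, 13 thick, top 9 mm above this point; round skirt 48 mm wide, top 23 mm below; console face 33 mm below. Timer knob's axis 96 mm to the shaker's right (-y).
- speed_knob (a joint): angle of the speed knob (rad): 0 = off, at the anticlockwise end stop (seen looking at the console's face); it grows clockwise up to 5.24. Stiff enough to stay where it is left; no spring.
- timer_mark (a point): pointer mark on the rim of the timer knob: a small round black knob (32 mm skirt, 17 mm tall) at the right of the console. To be left as it is set.
- clamp_jaw (a joint): travel of the clamp jaw (m): 0 = closed on the bottle, 0.050 = fully back at its stop. It slides toward the shaker's right (-y of shaker) with about 5 N of friction and stays where it is left.
- jaw_tab (a point): point on the jaw's black pull tab, moves with the jaw, axes as the shaker's. Tab: upright plate 24 mm long (x), 10 thick (y), top 13 mm above this point, foot 28 mm below on the jaw's flat flange. Flange 96 mm (x), y -0.005 to 0.029 from here, 4 mm thick: when closed it reaches over the bottle's cap (2.5 mm above it), so the bottle cannot be lifted before the jaw is back.
- shaken_bottle: brown bottle to be unloaded, without a yellow label, 61 mm in diameter, 129 mm tall, with a cap 52 mm in diameter on the top 21 mm; about 0.3 kg. Origin at the centre of its underside, z up. It stands on the platform between fence and jaw.
- carrier: white four-bottle carrier, fixed: 156 mm square (168 over its rim), 42 mm high; four compartments 72 mm square at 76 mm pitch, floor 4 mm above its underside, dividers 4 mm thick, 38 high. Origin at the centre of its underside; compartments centred at x, y = +-0.038. Three hold bottles; the one at x -0.038, y -0.038 is empty.
- free_cell (a point): centre of the empty compartment's floor; axes as the carrier's.
- bottle_a: brown bottle with a yellow label, same size, in the compartment diagonally across from the empty one; origin at the centre of its underside.
- bottle_b: the same, in the compartment next to the empty one on the carrier's +x side.
- bottle_c: the same, in the compartment next to the empty one on the carrier's +y side.
- beaker: glass beaker, 55 mm wide, 67 mm tall, behind the carrier; bystander. Origin at the centre of its underside.
- lidded_jar: white lidded jar, 57 mm wide, 59 mm tall, behind the carrier; bystander. Origin at the centre of its underside.
- tape_roll: roll of label tape lying flat, 76 mm wide, 18 mm tall, in front of the carrier; bystander. Origin at the centre of its underside.
- vial_black: vial with a black cap, 28 mm wide, 58 mm tall, in front of the carrier; bystander. Origin at the centre of its underside.
- vial_blue: vial with a blue cap, 28 mm wide, 66 mm tall, just in front of the shaker's console; bystander. Origin at the centre of its underside.
Not all that is in view belongs to the job. What is shaped like the shaken_bottle but green is not meant.

How it is judged:
By the outcome, as a careful person would: the job done as asked, in the order asked, and still so for the second after the job is handed in, with the robot touching nothing.
It also fails if it takes over 72 s, if anything falls off the work surface, if the arm or the gripper's body presses on something with over 40 N, if the wrist force passes 120 N, or if a joint passes its speed limit or range.

## Working session

There is one attempt and no reset: what is moved stays moved. The work goes in short steps, Python scripts to look and compute and a tool call to move; the robot and the scene stay as the last step left them, time stands still between calls to the robot, and variables do not carry over. Pictures are saved under pics/ and viewed, and the job is handed in when it is done.

Besides the shell and the picture viewer there is one more tool, called after "Emit:" as name(argument=value, ...) on one line, values as JSON. step_arm: Moves the arm, as the interface text tells. Its arguments: {"type":"object","properties":{"commands":{"type":"array","items":{"type":"object","properties":{"dx":{"type":"number"},"dy":{"type":"number"},"dz":{"type":"number"},"twist":{"type":"number"}}}},"gripper":{"type":"number"}},"required":["commands"]}

```bash
mkdir -p pics; ls; python3 - <<'E'
from station import *
import cv2
s=observe(); print(s['t'],s['eef_pos'],s['orientation'],s['grip_width'],s['contact_force'])
for n in ("scene","top","wrist"):
    cv2.imwrite(f"pics/{n}0.png",capture(n)); print(n,camera_info(n))
E
```

```text
pics
0.0 [0.24568311 0.60133302 0.2911398 ] [ 5.78494222e-04  8.30084530e-01  5.57636771e-01 -7.55301419e-04] 1.0004402814294573 [-0.80695977 -0.00210052  0.10301312]
scene {'camera_matrix': array([[466.96393157,   0.        , 315.53913581],
       [  0.        , 466.96393157, 200.8912959 ],
       [  0.        ,   0.        ,   1.        ]]), 'position': array([-0.15437228, -0.48303141,  0.95947464]), 'orientation': array([ 0.79864642,  0.32981617, -0.19497926, -0.46407788])}
top {'camera_matrix': array([[423.73930294,   0.        , 323.20621936],
       [  0.        , 423.73930294, 197.84151735],
       [  0.        ,   0.        ,   1.        ]]), 'position': array([ 0.3856253 , -0.10989471,  1.26113107]), 'orientation': array([ 0.70820314,  0.04940845, -0.04704809, -0.70270449])}
wrist {'camera_matrix': array([[324.06092323,   0.        , 316.61223868],
       [  0.        , 324.06092323, 202.17497754],
       [  0.        ,   0.        ,   1.        ]]), 'T_tool_cam': array([[ 9.99999979e-01,  1.91094986e-04, -7.05370114e-05,
         5.21411174e-04],
       [ 1.62602312e-04, -9.57439027e-01, -2.88635555e-01,
        -7.89997888e-02],
       [-1.22691695e-04,  2.88635538e-01, -9.57439038e-01,
        -9.17279837e-02],
       [ 0.00000000e+00,  0.00000000e+00,  0.00000000e+00,
         1.00000000e+00]])}
```

View pics/scene0.png

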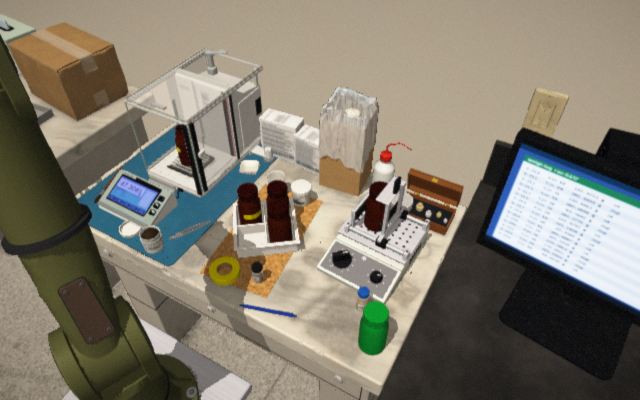

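View pics/top0.png

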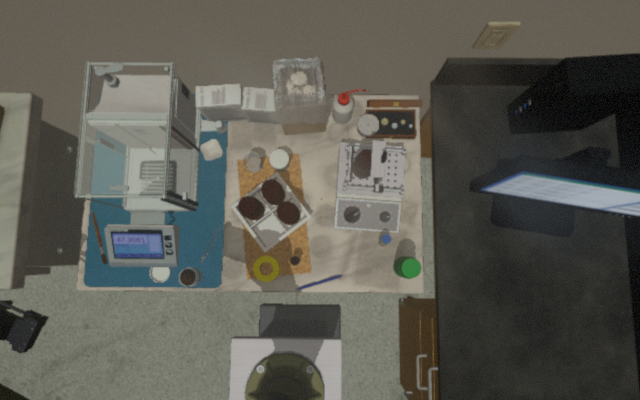

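View pics/wrist0.png

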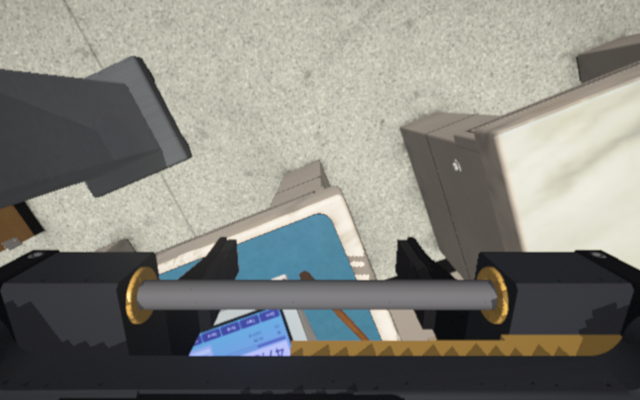

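```bash
cat > h.py <<'E'
from station import *
import numpy as np, cv2
from scipy.spatial.transform import Rotation as R
def rot(q): return R.from_quat([q[1],q[2],q[3],q[0]]).as_matrix()
def cam(name,st=None):
    c=camera_info(name); K=np.array(c['camera_matrix'])
    if name=='wrist':
        T=np.eye(4);T[:3,:3]=rot(st['orientation']);T[:3,3]=st['eef_pos'];T=T@c['T_tool_cam']
        return K,T[:3,:3],T[:3,3],c
    return K,rot(c['orientation']),np.array(c['position']),c
def ray(C,px):
    K,Rm,p,_=C; d=np.array([(px[0]-K[0,2])/K[0,0],-(px[1]-K[1,2])/K[1,1],-1.]); return p,Rm@d
def atz(C,px,z):
    p,d=ray(C,px); return p+d*(z-p[2])/d[2]
def proj(C,P):
    K,Rm,p,_=C; c=(np.atleast_2d(P)-p)@Rm; return np.c_[K[0,2]-K[0,0]*c[:,0]/c[:,2],K[1,2]+K[1,1]*c[:,1]/c[:,2]]
def yawpose(x,y,a): 
    T=np.eye(4);T[:2,:2]=[[np.cos(a),-np.sin(a)],[np.sin(a),np.cos(a)]];T[:2,3]=x,y;return T
E
python3 - <<'E'
from h import *
print(camera_info('top').keys())
Z=dict(speed_grip=.08,timer_mark=.05,jaw_tab=.16,shaker=0,shaken_bottle=.062,carrier=0,free_cell=.004,bottle_a=.004,beaker=0,lidded_jar=0,tape_roll=0,vial_black=0,vial_blue=0)
for n in ('top','scene'):
    capture(n);C=cam(n)
    for k,z in Z.items():
        for r in tip_of(n,k)[:4]:
            print(n,k,round(r['conf'],2),np.round(r['at'],1),np.round(atz(C,r['at'],z),3))
print(observe()['t'])
E
```

```text
dict_keys(['camera_matrix', 'position', 'orientation'])
top speed_grip 0.79 [352.4 216.2] [ 0.497 -0.187  0.08 ]
top timer_mark 0.5 [390.  218.1] [ 0.495 -0.297  0.05 ]
top jaw_tab 0.6 [386.3 155.8] [ 0.651 -0.272  0.16 ]
top shaker 0.93 [370.  179.8] [ 0.615 -0.246  0.   ]
top shaker 0.33 [299.2 258.3] [ 0.378 -0.036  0.   ]
top shaken_bottle 0.78 [403.8 268.6] [ 0.353 -0.332  0.062]
top shaken_bottle 0.72 [363.4 170.5] [ 0.631 -0.22   0.062]
top carrier 0.66 [272.  215.8] [0.504 0.048 0.   ]
top free_cell 0.61 [267.5 229.3] [0.463 0.059 0.004]
top free_cell 0.53 [274.1 193.4] [0.571 0.042 0.004]
top free_cell 0.48 [369.5 181.1] [ 0.61  -0.244  0.004]
top bottle_a 0.87 [256.1 208.9] [0.523 0.095 0.004]
top bottle_a 0.55 [274.9 197.9] [0.557 0.04  0.004]
top beaker 0.7 [255.3 166.7] [0.653 0.102 0.   ]
top lidded_jar 0.55 [280.7 162.5] [0.666 0.025 0.   ]
top tape_roll 0.85 [269.8 268.4] [0.348 0.05  0.   ]
top vial_black 0.44 [299.  260.2] [ 0.373 -0.035  0.   ]
top vial_blue 0.63 [383.5 243.2] [ 0.425 -0.284  0.   ]
scene speed_grip 0.62 [342.6 254.8] [ 0.488 -0.199  0.08 ]
scene s
[... 252 characters left out ...]
524 0.098 0.   ]
scene shaken_bottle 0.93 [378.5 222.4] [ 0.643 -0.225  0.062]
scene shaken_bottle 0.89 [373.4 343.9] [ 0.323 -0.356  0.062]
scene carrier 0.61 [270.  231.4] [0.52  0.036 0.   ]
scene carrier 0.44 [395.8 182. ] [ 0.876 -0.185  0.   ]
scene free_cell 0.72 [254.5 244.1] [0.46  0.045 0.004]
scene bottle_a 0.85 [250.  222.3] [0.518 0.101 0.004]
scene bottle_a 0.81 [276.7 240. ] [0.501 0.002 0.004]
scene beaker 0.64 [278.2 193.4] [0.657 0.098 0.   ]
scene lidded_jar 0.94 [299.6 202.6] [0.655 0.023 0.   ]
scene tape_roll 0.69 [224.3 276.1] [ 0.339  0.053 -0.   ]
scene vial_black 0.75 [258.1 279.1] [ 0.374 -0.025  0.   ]
scene vial_blue 0.83 [362.3 306.9] [ 0.43  -0.285  0.   ]
1.55
```

```bash
python3 - <<'E'
import cv2,numpy as np
a=cv2.imread('pics/top0.png')[125:260,320:430]; b=cv2.imread('pics/scene0.png')[165:300,310:440]
a=cv2.resize(a,None,fx=3.5,fy=3.5,interpolation=cv2.INTER_CUBIC)
b=cv2.resize(b,(400,472),interpolation=cv2.INTER_CUBIC)
h=np.hstack([a,b[:a.shape[0]]]) if a.shape[0]<=b.shape[0] else np.hstack([a[:b.shape[0]],b])
print(a.shape,b.shape);cv2.imwrite('pics/z1.png',h)
E
```

```text
(472, 385, 3) (472, 400, 3)
```

View pics/z1.png

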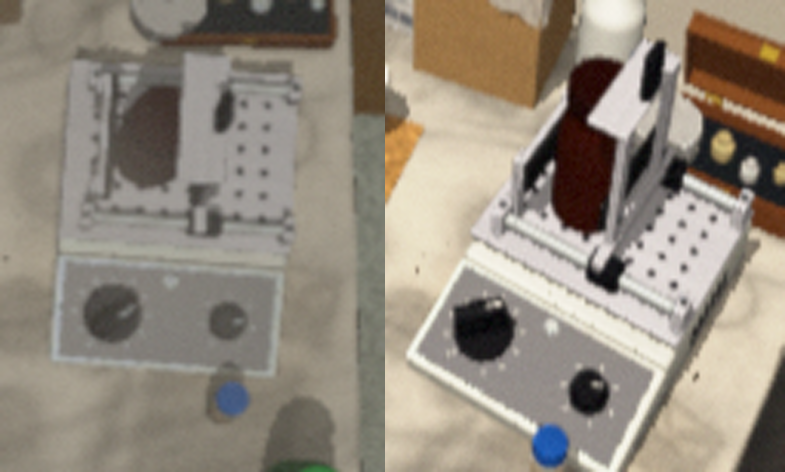

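```bash
cat >> h.py <<'E'
def toolrel(st,wp):
    """world waypoints (x,y,z,yaw_deg of tool x) -> dx,dy,dz cm, twist deg"""
    M=rot(st['orientation']); y0=np.degrees(np.arctan2(M[1,0],M[0,0])); out=[]
    for w in wp:
        d=M.T@(np.array(w[:3])-st['eef_pos'])*100; tw=-((w[3]-y0+180)%360-180); out.append(np.round([*d,tw],2).tolist())
    return y0,out
E
python3 - <<'E'
from h import *
print(toolrel(observe(),[(.246,.60,.35,68),(.27,.55,.4,68),(.31,.5,.42,72),(.34,.45,.43,76),(.36,.39,.43,80),(.39,.34,.43,84),(.41,.28,.43,87),(.43,.22,.43,90)]))
E
```

```text
(np.float64(67.78262883069578), [[-0.15, 0.08, -5.77, -0.22], [-3.88, 4.19, -10.77, -0.22], [-6.99, 9.79, -12.77, -4.22], [-10.49, 14.46, -13.77, -8.22], [-15.28, 18.58, -13.77, -12.22], [-18.78, 23.24, -13.77, -16.22], [-23.58, 27.36, -13.77, -19.22], [-28.37, 31.48, -13.77, -22.22]])
```

Emit:
step_arm(commands=[{"dz":-5.8},{"dx":-3.9,"dy":4.2,"dz":-10.8},{"dx":-7,"dy":9.8,"dz":-12.8,"twist":-4},{"dx":-10.5,"dy":14.5,"dz":-13.8,"twist":-8},{"dx":-15.3,"dy":18.6,"dz":-13.8,"twist":-12},{"dx":-18.8,"dy":23.2,"dz":-13.8,"twist":-16},{"dx":-23.6,"dy":27.4,"dz":-13.8,"twist":-19},{"dx":-28.4,"dy":31.5,"dz":-13.8,"twist":-22}], gripper=0)

```text
validation failed for argument at $.co...
```

```bash
python3 - <<'E'
from h import *
s=observe();print(s['t'],s['eef_pos'],s['q'])
print(toolrel(s,[(.45,.16,.43,90),(.47,.1,.43,90),(.48,.04,.43,90),(.48,-.02,.43,90),(.48,-.08,.43,90),(.48,-.14,.42,90),(.49,-.20,.41,90),(.49,-.23,.4,90)]))
cv2.imwrite('pics/top1.png',capture('top'));cv2.imwrite('pics/wrist1.png',capture('wrist'))
E
```

```text
1.55 [0.24582878 0.60173982 0.2922704 ] [-1.16890333  0.32102317 -0.07008373  1.45050187  0.02259209  1.37079034
 -0.05687533]
(np.float64(67.78262883069578), [[-33.17, 35.6, -13.77, -22.22], [-37.97, 39.73, -13.77, -22.22], [-43.15, 42.92, -13.77, -22.22], [-48.7, 45.19, -13.77, -22.22], [-54.26, 47.46, -13.77, -22.22], [-59.81, 49.73, -12.77, -22.22], [-64.99, 52.92, -11.77, -22.22], [-67.77, 54.05, -10.78, -22.22]])
```

View pics/top1.png

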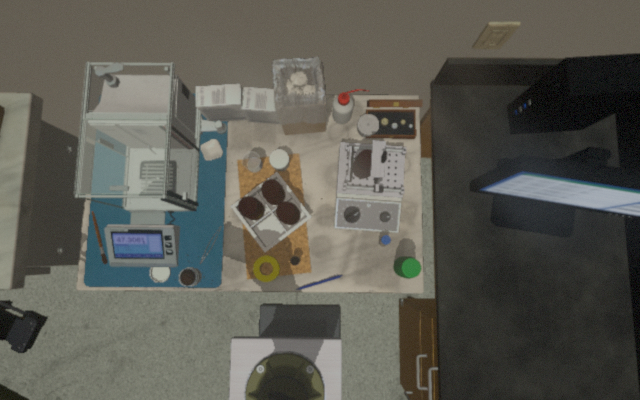

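View pics/wrist1.png

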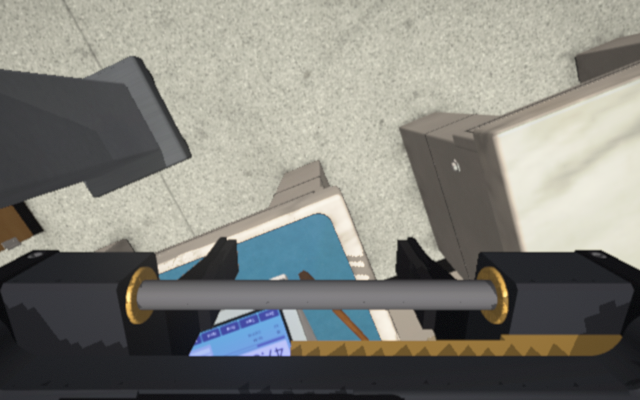

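Emit:
step_arm(commands=[{"dx":0,"dy":0,"dz":-5.8,"twist":0},{"dx":-3.9,"dy":4.2,"dz":-10.8,"twist":0},{"dx":-7,"dy":9.8,"dz":-12.8,"twist":-4},{"dx":-10.5,"dy":14.5,"dz":-13.8,"twist":-8},{"dx":-15.3,"dy":18.6,"dz":-13.8,"twist":-12},{"dx":-18.8,"dy":23.2,"dz":-13.8,"twist":-16},{"dx":-23.6,"dy":27.4,"dz":-13.8,"twist":-19},{"dx":-28.4,"dy":31.5,"dz":-13.8,"twist":-22}], gripper=0)

```text
t: 2.65
eef_pos: [0.4272, 0.2275, 0.4305]
orientation: [0.0, 0.708, 0.706, 0.0]
contact_force: [1.1, 0.8, 0.8]
grip_width: 0.998
```

```bash
python3 - <<'E'
from h import *
s=observe();print(s['t'],s['eef_pos'],s['q'])
print(toolrel(s,[(.45,.16,.43,90),(.47,.1,.43,90),(.48,.04,.43,90),(.48,-.02,.43,90),(.48,-.08,.43,90),(.48,-.14,.42,90),(.49,-.20,.41,90),(.49,-.23,.4,90)]))
E
```

```text
2.65 [0.42723641 0.22751163 0.43047798] [-0.75751598 -0.07291276  0.20015007  1.61581584  0.01437701  1.59627154
  1.01095754]
(np.float64(89.86621096424835), [[-6.75, 2.29, 0.05, -0.13], [-12.74, 4.31, 0.04, -0.13], [-18.74, 5.32, 0.04, -0.13], [-24.74, 5.33, 0.04, -0.13], [-30.74, 5.35, 0.03, -0.13], [-36.74, 5.36, 1.03, -0.13], [-42.74, 6.37, 2.03, -0.13], [-45.74, 6.38, 3.02, -0.13]])
```

Emit:
step_arm(commands=[{"dx":-6,"dy":2,"dz":0,"twist":0},{"dx":-12,"dy":4,"dz":0,"twist":0},{"dx":-18,"dy":5,"dz":0,"twist":0},{"dx":-24,"dy":5.3,"dz":0,"twist":0},{"dx":-30,"dy":5.3,"dz":0,"twist":0},{"dx":-36,"dy":5.4,"dz":1,"twist":0},{"dx":-42,"dy":6.4,"dz":2,"twist":0},{"dx":-45.7,"dy":6.4,"dz":3,"twist":0}])

```text
t: 3.65
eef_pos: [0.4884, -0.2308, 0.4003]
orientation: [0.001, 0.71, 0.705, 0.0]
contact_force: [-0.4, 0.9, 0.5]
grip_width: 1.001
```

```bash
python3 - <<'E'
from h import *
s=observe();print(s['t'],s['eef_pos'],s['q'],s['qvel'].round(2) if hasattr(s['qvel'],'round') else '')
cv2.imwrite('pics/wrist2.png',capture('wrist'))
E
```

```text
3.65 [ 0.4884027  -0.23083197  0.40032076] [-0.33420169  0.04789239  0.76238031  1.57087213 -0.03260144  1.53477486
  1.99251987] [ 0.35  0.34  0.33 -0.09 -0.25 -0.14  0.71]
```

View pics/wrist2.png

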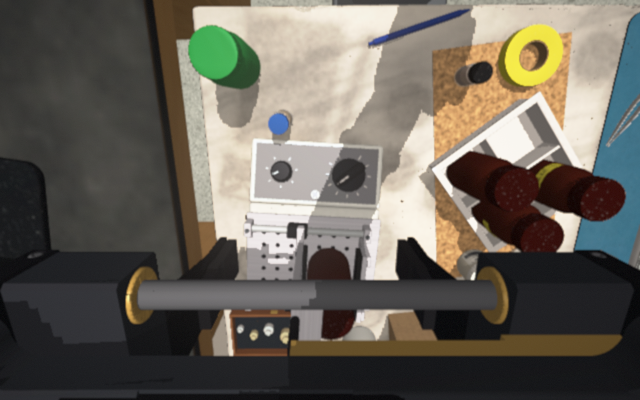

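```bash
python3 - <<'E'
from h import *
s=observe();C=cam('wrist',s);im=capture('wrist')
print(s['t'],s['eef_pos'],s['qvel'])
np.save('s2.npy',dict(s),allow_pickle=True)
for k in ('speed_grip','timer_mark','jaw_tab','shaker','shaken_bottle','carrier','free_cell','bottle_a','vial_blue','vial_black','tape_roll'):
    for r in tip_of('wrist',k)[:3]:
        print(k,round(r['conf'],2),np.round(r['at'],1),np.round(atz(C,r['at'],.0),3),np.round(atz(C,r['at'],.08),3))
cv2.imwrite('pics/w2.png',im)
cv2.imwrite('pics/z2.png',cv2.resize(im[120:285,230:400],None,fx=3.5,fy=3.5,interpolation=cv2.INTER_CUBIC))
E
```

```text
3.7 [ 0.48664946 -0.23536799  0.39895605] [-0.02508681 -0.04509362 -0.04124977  0.02602969  0.03364869  0.0580942
 -0.1389695 ]
speed_grip 0.7 [352.6 174.9] [ 0.512 -0.182  0.   ] [ 0.495 -0.19   0.08 ]
timer_mark 0.74 [354.5 177.4] [ 0.516 -0.179  0.   ] [ 0.498 -0.188  0.08 ]
jaw_tab 0.94 [299.6 345.7] [ 0.828 -0.272  0.   ] [ 0.76  -0.266  0.08 ]
shaker 0.81 [318.4 232.2] [ 0.606 -0.235  0.   ] [ 0.574 -0.235  0.08 ]
shaker 0.64 [479.5 264.3] [0.667 0.034 0.   ] [ 0.625 -0.01   0.08 ]
shaken_bottle 0.57 [246.8  67.2] [ 0.356 -0.333  0.   ] [ 0.364 -0.317  0.08 ]
shaken_bottle 0.56 [329.3 262.7] [ 0.661 -0.218 -0.   ] [ 0.62 -0.22  0.08]
free_cell 0.82 [511.8 137.4] [0.458 0.054 0.   ] [0.45  0.007 0.08 ]
bottle_a 0.86 [494.8 208.4] [0.569 0.045 0.   ] [ 0.543 -0.     0.08 ]
bottle_a 0.64 [539.2 175.7] [0.517 0.105 0.   ] [0.499 0.05  0.08 ]
bottle_a 0.59 [470.6 173.1] [ 0.511 -0.     0.   ] [ 0.494 -0.038  0.08 ]
vial_blue 0.89 [289.8 119. ] [ 0.427 -0.275  0.   ] [ 0.424 -0.269  0.08 ]
vial_black 0.89 [469.2  75.8] [ 0.371 -0.02   0.   ] [ 0.377 -0.054  0.08 ]
tape_roll 0.68 [528.7  53.6] [0.344 0.059 0.   ] [0.354 0.011 0.08 ]
```

View pics/z2.png

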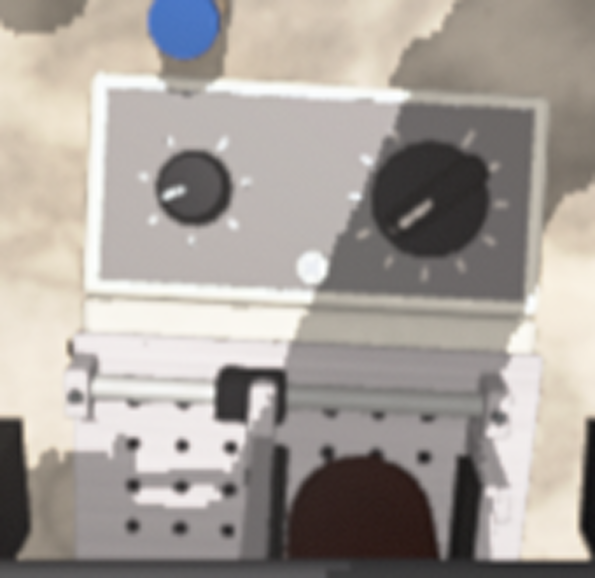

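```bash
python3 - <<'E'
from h import *
from scipy.optimize import least_squares
E=[]
for i in range(6):
    s=observe(); E.append(s['eef_pos'])
im=capture('wrist'); s2=observe()
print(np.round(E,4).tolist(), s2['eef_pos'],s2['t'],s2['qvel'])
cv2.imwrite('pics/w3.png',im)
s['eef_pos']=np.array(s['eef_pos']); C=cam('wrist',s)
px=np.array([(257.7,141.4),(386.3,148.6),(381.4,208.6),(254.3,204.3),(251.4,217.1),(384.3,221.4)])
def pts(p):
    x,y,a,zf=p; zb=zf+.089*np.tan(np.radians(15))
    L=np.array([(-.15,-.095,zf),(-.15,.095,zf),(-.061,.095,zb),(-.061,-.095,zb),(-.05,-.095,.062),(-.05,.095,.062)])
    T=yawpose(x,y,a); return L@T[:3,:3].T+T[:3,3]
f=lambda p:(proj(C,pts(p))-px).ravel()
r=least_squares(f,[.6,-.24,-.05,.03]);print(r.x,np.round(r.fun,1))
print(cv2.absdiff(im,cv2.imread('pics/w2.png')).mean())
E
```

```text
[[0.4891, -0.2271, 0.4004], [0.4891, -0.2271, 0.4004], [0.4891, -0.2271, 0.4004], [0.4891, -0.2271, 0.4004], [0.4891, -0.2271, 0.4004], [0.4891, -0.2271, 0.4004]] [ 0.48905898 -0.22721959  0.4003734 ] 4.35 [ 2.52430127e-03  2.36234922e-03  4.19531502e-03  6.31525476e-04
  6.86019664e-04 -2.44792829e-06 -1.14511113e-04]
[ 0.61643564 -0.22701765 -0.04952983  0.00971378] [-0.8 -0.2 -0.8 -1.4  0.9  0.8  0.1 -0.6 -0.6  0.   1.1  1.6]
14.3960859375
```

```bash
python3 - <<'E'
from h import *
im=cv2.imread('pics/w3.png')
cv2.imwrite('pics/z3.png',cv2.resize(im[130:230,230:400],None,fx=4.5,fy=4.5,interpolation=cv2.INTER_CUBIC))
s=observe();print(s['t'],s['eef_pos'])
C=cam('wrist',s);im=capture('wrist')
for k in ('speed_grip','timer_mark','jaw_tab','shaker','shaken_bottle','carrier','free_cell','bottle_a','vial_blue'):
    for r in tip_of('wrist',k)[:3]:
        print(k,round(r['conf'],2),np.round(r['at'],1),np.round(atz(C,r['at'],.0),3),np.round(atz(C,r['at'],.08),3))
E
```

```text
4.35 [ 0.48905898 -0.22721959  0.4003734 ]
speed_grip 0.73 [347.3 172.9] [ 0.512 -0.18   0.   ] [ 0.495 -0.187  0.08 ]
speed_grip 0.39 [464.5 171.6] [0.51  0.001 0.   ] [ 0.494 -0.036  0.08 ]
speed_grip 0.23 [312.  231.2] [ 0.608 -0.235  0.   ] [ 0.576 -0.233  0.08 ]
timer_mark 0.93 [265.7 176.3] [ 0.517 -0.306  0.   ] [ 0.499 -0.293  0.08 ]
jaw_tab 0.76 [290.1 342.2] [ 0.825 -0.276  0.   ] [ 0.758 -0.268  0.08 ]
jaw_tab 0.56 [345.8 174.8] [ 0.515 -0.182  0.   ] [ 0.498 -0.189  0.08 ]
jaw_tab 0.19 [313.  231.1] [ 0.608 -0.233 -0.   ] [ 0.576 -0.232  0.08 ]
shaker 0.89 [314.4 230.9] [ 0.608 -0.231  0.   ] [ 0.576 -0.23   0.08 ]
shaker 0.25 [509.5 138.8] [0.461 0.062 0.   ] [0.452 0.015 0.08 ]
shaken_bottle 0.71 [237.   62.4] [ 0.353 -0.338 -0.   ] [ 0.363 -0.32   0.08 ]
shaken_bottle 0.59 [323.2 261.1] [ 0.662 -0.216 -0.   ] [ 0.621 -0.218  0.08 ]
free_cell 0.67 [507.7 134.5] [ 0.454  0.058 -0.   ] [0.447 0.012 0.08 ]
bottle_a 0.93 [463.5 169.8] [ 0.507 -0.001  0.   ] [ 0.492 -0.037  0.08 ]
bottle_a 0.67 [486.1 208.8] [0.571 0.043 0.   ] [ 0.545 -0.001  0.08 ]
bottle_a 0.65 [529.4 178.8] [0.522 0.103 0.   ] [0.504 0.05  0.08 ]
vial_blue 0.61 [281. 118.] [ 0.429 -0.279 -0.   ] [ 0.426 -0.271  0.08 ]
```

View pics/z3.png

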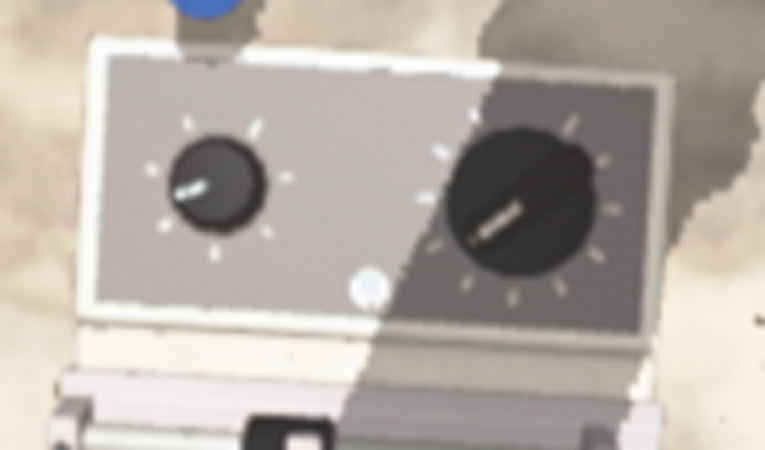

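```bash
cat > fit.py <<'E'
from h import *
from scipy.optimize import least_squares
s=observe(); C=cam('wrist',s)
z=lambda a:np.array(a)/4.5+np.array([230,130])
c6=z([(92,38),(673,75),(652,350),(78,318),(60,375),(660,403)])
sp=z([(475,115),(570,125),(603,160),(612,209),(597,255),(560,287),(513,297),(466,283),(434,246),(425,197),(440,152)])
ti=z([(187,123),(256,127),(286,177),(267,231),(215,253),(165,225),(152,170)])
asp=np.radians(np.array([-150,150,120,90,60,30,0,-30,-60,-90,-120]))   # yaw about axis, 0=back
ati=np.radians([-135,135,90,45,0,-45,-90])
sl=np.radians(15); ex=np.array([np.cos(sl),0,np.sin(sl)]); ey=np.array([0,1.,0]); n=np.array([-np.sin(sl),0,np.cos(sl)])
def W(p,L): T=yawpose(*p[:3]); return np.atleast_2d(L)@T[:3,:3].T+T[:3,3]
def model(p):
    x,y,a,zf,xk,yk,rs,rt=p; t=np.tan(sl)
    L=[(-.15,-.095,zf),(-.15,.095,zf),(-.061,.095,zf+.089*t),(-.061,-.095,zf+.089*t),(-.05,-.095,.062),(-.05,.095,.062)]
    F=np.array([xk,yk,zf+(xk+.15)*t]); G=F-np.array([0,.096,0])
    S=[F+rs*(np.cos(q)*ex+np.sin(q)*ey) for q in asp]; Q=[G+rt*(np.cos(q)*ex+np.sin(q)*ey) for q in ati]
    return W(p,L),W(p,S),W(p,Q),F
def f(p):
    A,S,Q,F=model(p)
    return np.r_[(proj(C,A)-c6).ravel()*.6,(proj(C,S)-sp).ravel(),(proj(C,Q)-ti).ravel()]
r=least_squares(f,[.61,-.23,-.06,.03,-.105,.048,.03,.022],loss='soft_l1')
print(r.x.round(4)); print(np.round(f(r.x),1)); 
F=model(r.x)[3]; g=F+.033*n; print('grip local',g,'world',W(r.x,g),'px',proj(C,W(r.x,g)))
J=r.jac; cov=np.linalg.inv(J.T@J)*.5**2; print('sd',np.sqrt(np.diag(cov)).round(4))
np.save('shaker.npy',r.x)
E
python3 fit.py
```

```text
[ 0.6113 -0.2404 -0.0786  0.0175 -0.1069  0.0462  0.0306  0.0223]
[-0.3 -1.   0.7 -0.   0.6  1.2 -1.  -0.1 -0.5 -0.7  0.4  1.3  0.4  0.2
  0.2 -0.4 -0.   0.1 -0.  -0.1 -0.3 -0.  -0.3 -0.  -0.5 -0.2 -0.3 -0.7
 -0.3 -0.7 -0.3 -0.5 -0.1 -0.9 -2.6  0.9  3.8  1.6  0.9  1.7 -0.1  0.3
  0.3 -0.9  0.8  0.  -0.1  1. ]
grip local [-0.11548779  0.04620702  0.06091725] world [[ 0.49974603 -0.18525963  0.06091725]] px [[347.67358357 173.51296235]]
sd [0.0007 0.0007 0.0034 0.0018 0.0007 0.0006 0.0003 0.0004]
```

```bash
sed -i 's/ati=.*/ati=np.radians([-150,150,100,50,0,-50,-100])/' fit.py; python3 fit.py; python3 - <<'E'
from h import *
from scipy.optimize import least_squares
im=cv2.imread('pics/z1.png')
p=np.load('shaker.npy')
Cs={n:cam(n) for n in('top','scene')}
s=observe();Cw=cam('wrist',s)
def tri(d):
    o=[(Cs.get(k,Cw),np.array(v)) for k,v in d.items()]
    f=lambda P:np.concatenate([(proj(c,P)[0]-v) for c,v in o])
    r=least_squares(f,[.5,-.2,.08]);return r.x.round(4),r.fun.round(1)
print(tri(dict(top=(352.4,216.2),scene=(342.6,254.8),wrist=(347.3,172.9))))
print(tri(dict(scene=(342.6,254.8),wrist=(347.3,172.9))))
print('timer',tri(dict(top=(390,218.1),scene=(382.6,275.8),wrist=(265.7,176.3))))
# reproject console corners into scene/top
def W(L): T=yawpose(*p[:3]); return np.atleast_2d(L)@T[:3,:3].T+T[:3,3]
t=np.tan(np.radians(15))
L=[(-.15,-.095,p[3]),(-.15,.095,p[3]),(-.061,.095,p[3]+.089*t),(-.061,-.095,p[3]+.089*t),(-.05,-.095,.062),(-.05,.095,.062),(.1,.095,.062),(.1,-.095,.062)]
for n in Cs: 
    a=cv2.imread(f'pics/{n}0.png'); a=cv2.resize(a,None,fx=4,fy=4,interpolation=cv2.INTER_CUBIC)
    q=proj(Cs[n],W(L)); 
    for u in q: cv2.circle(a,tuple(int(round(v)) for v in (u*4+1.5)),3,(0,0,255),-1)
    u0=q.min(0)*4-40;u0=u0.astype(int); cv2.imwrite(f'pics/ov_{n}.png',a[max(0,u0[1]):u0[1]+560,u0[0]:u0[0]+560])
E
```

```text
[ 0.611  -0.2392 -0.0645  0.0186 -0.1059  0.0464  0.0305  0.0218]
[-0.8 -0.6  0.5 -0.7  0.8  0.7 -1.   0.4 -0.3 -0.3  0.7  0.6  0.1  0.6
 -0.1 -0.3 -0.2  0.1 -0.1 -0.1 -0.2 -0.  -0.1  0.1 -0.3  0.  -0.1 -0.3
 -0.2 -0.2 -0.4  0.  -0.3 -0.3  0.4  0.2  0.2  0.2  0.3  0.   0.5  0.2
  0.2 -0.   0.1  0.1  0.3 -0.2]
grip local [-0.11440213  0.04637815  0.06230102] world [[ 0.49981661 -0.185592    0.06230102]] px [[347.51989793 173.77453307]]
sd [0.0006 0.0007 0.0029 0.0016 0.0006 0.0007 0.0003 0.0003]
(array([ 0.4991, -0.1877,  0.0622]), array([-0.3, -0.3, -2.2, -0.3, -1.3,  0.3]))
(array([ 0.4996, -0.1873,  0.0609]), array([-2.3, -0.1, -1.2,  0.5]))
timer (array([ 0.5038, -0.2986,  0.0471]), array([ 0.4, -3. , -0.3, -0.5, -0.1, -1.6]))
```

View pics/ov_scene.png

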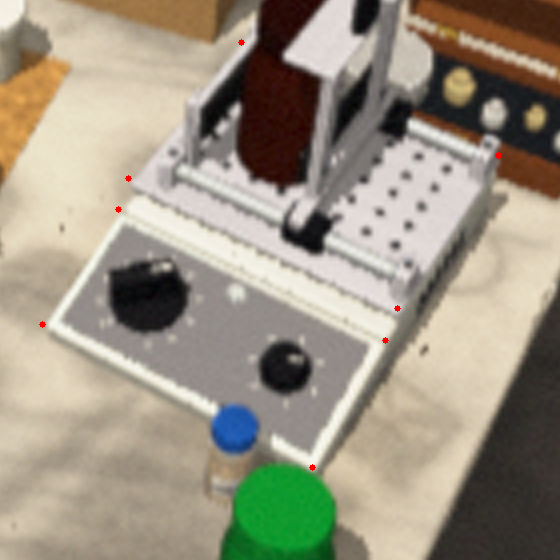

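View pics/ov_top.png

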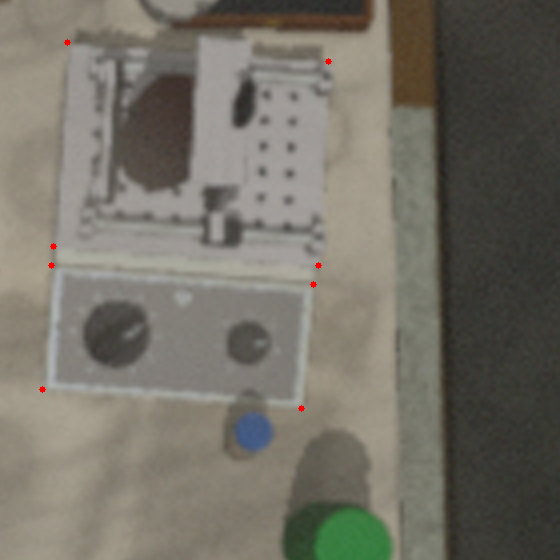

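```bash
cat > push.py <<'E'
from h import *
p=np.load('shaker.npy'); yawS=p[2]; G=np.array([.4998,-.1856,.0623])
sl=np.radians(15)
a,b=.015,.010
def centre(al,extra=0,rc0=.013,tipoff=-.010):
    """fingertip centre world for tail yaw al(deg) in knob plane"""
    A=np.radians(al); u=np.array([np.cos(A),np.sin(A)]); t=np.array([-u[1],u[0]])
    h=b*abs(t[0])+a*abs(t[1]); vu=b*np.sign(t[0])*u[0]+a*np.sign(t[1])*u[1]
    mis=min(np.degrees(np.arcsin(min(1,abs(t[0])))),np.degrees(np.arcsin(min(1,abs(t[1])))))
    rc=rc0-vu*min(1,mis/20)
    c=rc*u-(.0065+h+extra)*t
    L=np.array([c[0]*np.cos(sl)-tipoff*0,c[1],c[0]*np.sin(sl)])+tipoff*np.array([-np.sin(sl),0,np.cos(sl)])
    T=yawpose(0,0,yawS); return G+T[:3,:3]@L
def tcp(al,**k): c=centre(al,**k); return (*(c+[0,0,.070]),np.degrees(yawS)+90)
E
python3 - <<'E'
from push import *
for al in range(135,340,15): print(al,np.round((centre(al)-G)*1000,1))
s=observe(); w=tcp(135,extra=.006); print(w)
up=lambda z:(w[0],w[1],z,w[3])
print(toolrel(s,[up(.4),up(.3),up(.2),up(.15),w]))
E
```

```text
135 [ 9.6 28.2 -8.3]
150 [ 6.3 26.8 -9.1]
165 [  2.   24.9 -10.2]
180 [ -8.6  22.1 -13. ]
195 [-18.3  19.5 -15.6]
210 [-20.1  15.5 -16. ]
225 [-19.7  11.7 -15.8]
240 [-18.3   8.2 -15.4]
255 [-17.    2.4 -14.9]
270 [-14.2 -12.1 -13.9]
285 [-12.3 -25.6 -13.2]
300 [ -8.1 -29.  -12. ]
315 [ -4.5 -28.6 -11.1]
330 [ -1.1 -27.1 -10.2]
(np.float64(0.5138106992118946), np.float64(-0.15340507091556366), np.float64(0.12513742583718843), np.float64(86.30357302405554))
(np.float64(89.77973185111247), [[7.43, 2.46, 0.03, 3.48], [7.43, 2.46, 10.03, 3.48], [7.43, 2.46, 20.03, 3.48], [7.43, 2.46, 25.03, 3.48], [7.42, 2.46, 27.51, 3.48]])
```

Emit:
step_arm(commands=[{"dx":4,"dy":1.5,"dz":2,"twist":3.5},{"dx":7.4,"dy":2.5,"dz":6,"twist":3.5},{"dx":7.4,"dy":2.5,"dz":11,"twist":3.5},{"dx":7.4,"dy":2.5,"dz":15,"twist":3.5},{"dx":7.4,"dy":2.5,"dz":18,"twist":3.5},{"dx":7.4,"dy":2.5,"dz":19.5,"twist":3.5},{"dx":7.4,"dy":2.5,"dz":20,"twist":3.5},{"dx":7.4,"dy":2.5,"dz":20,"twist":3.5}], gripper=1)

```text
t: 5.85
eef_pos: [0.5148, -0.1538, 0.201]
orientation: [0.0, 0.73, 0.684, 0.0]
contact_force: [-0.1, 0.9, -0.3]
grip_width: 0.171
```

```bash
python3 - <<'E'
from push import *
s=observe();print(s['t'],s['eef_pos'],s['grip_width'],s['q'][6])
cv2.imwrite('pics/w4.png',capture('wrist'));a=capture('scene');cv2.imwrite('pics/s4.png',cv2.resize(a[130:330,240:500],None,fx=3,fy=3,interpolation=cv2.INTER_CUBIC))
E
```

```text
5.85 [ 0.51475894 -0.15384935  0.20099358] 0.17092452216741047 1.8516069198360012
```

View pics/w4.png

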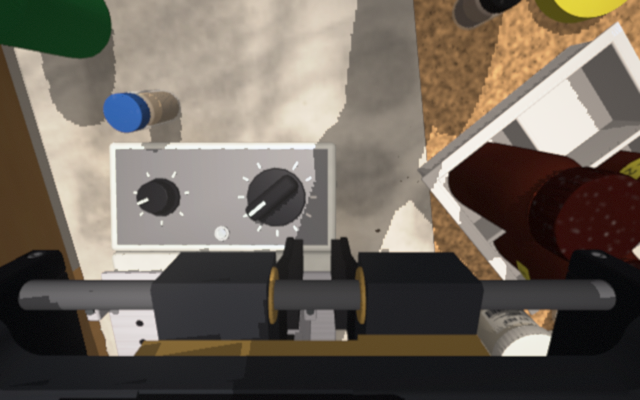

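View pics/s4.png

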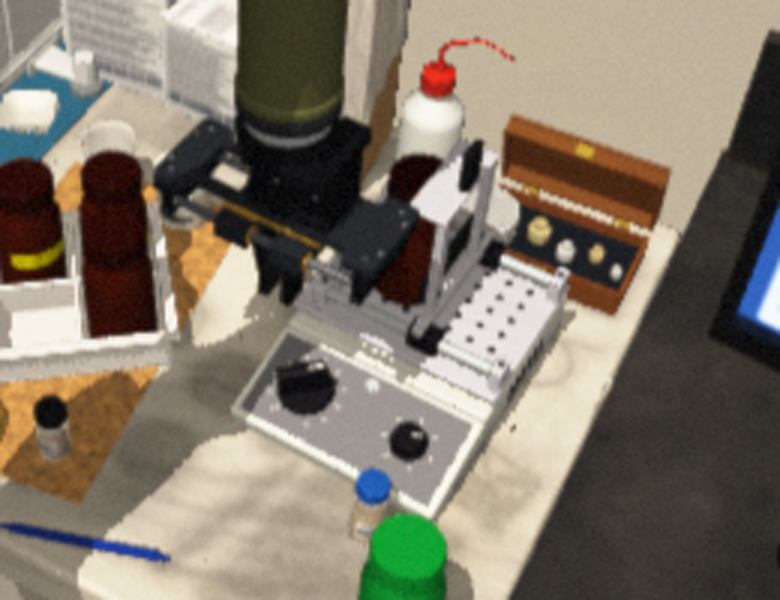

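```bash
python3 - <<'E'
from push import *
s=observe();print(s['t'],s['eef_pos'],s['grip_width'])
C=cam('wrist',s);im=capture('wrist')
print(proj(C,G),[(r['at'],r['conf']) for r in tip_of('wrist','speed_grip')[:2]])
n=np.array([-np.sin(sl),0,np.cos(sl)]);T=yawpose(0,0,yawS)[:3,:3]
F=G-T@(n*.033)
a=cv2.resize(im[130:260,100:345],None,fx=3.2,fy=3.2,interpolation=cv2.INTER_CUBIC)
def dot(P,c):
    q=(proj(C,P)[0]-[100,130])*3.2+1.1; cv2.circle(a,tuple(int(round(v)) for v in q),3,c,-1)
for q in range(-150,151,30):
    A=np.radians(q); dot(F+T@(.0305*np.array([np.cos(A)*np.cos(sl),np.sin(A),np.cos(A)*np.sin(sl)])),(0,0,255))
for q in range(0,360,20):
    A=np.radians(q); dot(F+T@(n*.010)+T@(.024*np.array([np.cos(A)*np.cos(sl),np.sin(A),np.cos(A)*np.sin(sl)])),(0,255,0))
dot(G,(255,255,0))
for e in (1,-1):
    A=np.radians(-45); dot(G+T@(n*.009)+T@(e*.021*np.array([np.cos(A)*np.cos(sl),np.sin(A),np.cos(A)*np.sin(sl)])),(255,0,255))
cv2.imwrite('pics/z4.png',a)
w=tcp(135,extra=.006); print(toolrel(s,[w]+[tcp(q) for q in range(135,340,9)]))
E
```

```text
5.95 [ 0.51499444 -0.15385664  0.20143134] 0.07925908860022651
[[271.94831832 196.8216537 ]] [([273.0, 197.7], 0.8)]
(np.float64(86.28400989736028), [[0.04, -0.14, 7.63, -0.02], [-0.39, -0.55, 7.74, -0.02], [-0.48, -0.75, 7.79, -0.02], [-0.6, -0.94, 7.84, -0.02], [-0.73, -1.15, 7.9, -0.02], [-0.86, -1.64, 8.03, -0.02], [-1.12, -2.33, 8.21, -0.02], [-1.26, -2.98, 8.38, -0.02], [-1.54, -3.38, 8.49, -0.02], [-1.78, -3.44, 8.51, -0.02], [-2.01, -3.42, 8.5, -0.02], [-2.23, -3.37, 8.49, -0.02], [-2.44, -3.28, 8.46, -0.02], [-2.63, -3.17, 8.43, -0.02], [-2.91, -3.05, 8.4, -0.02], [-3.67, -2.96, 8.38, -0.02], [-4.57, -2.66, 8.3, -0.02], [-5.43, -2.57, 8.28, -0.02], [-6.1, -2.28, 8.2, -0.02], [-6.22, -2.02, 8.13, -0.02], [-6.2, -1.8, 8.07, -0.02], [-6.15, -1.59, 8.02, -0.02], [-6.06, -1.39, 7.96, -0.02], [-5.94, -1.2, 7.91, -0.02]])
```

View pics/z4.png

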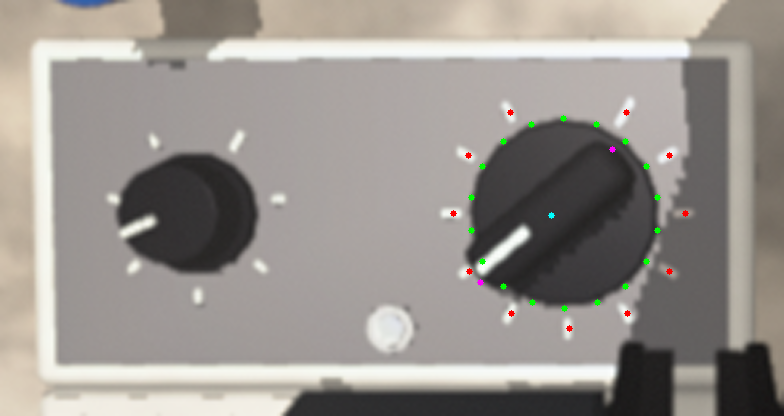

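Emit:
step_arm(commands=[{"dx":0.15,"dy":0,"dz":3,"twist":0},{"dx":0.15,"dy":0,"dz":6,"twist":0},{"dx":0.15,"dy":0,"dz":7.6,"twist":0},{"dx":0.15,"dy":0,"dz":7.6,"twist":0},{"dx":-0.4,"dy":-0.55,"dz":7.75,"twist":0},{"dx":-0.5,"dy":-0.75,"dz":7.8,"twist":0},{"dx":-0.6,"dy":-0.95,"dz":7.85,"twist":0},{"dx":-0.7,"dy":-1.15,"dz":7.9,"twist":0}])

```text
t: 7.05
eef_pos: [0.5038, -0.1599, 0.1224]
orientation: [0.001, 0.73, 0.684, 0.001]
contact_force: [3.9, 0.1, 2.4]
grip_width: 0.008
```

```bash
python3 - <<'E'
from push import *
s=observe();print(s['t'],s['eef_pos'],s['grip_width'],s['contact_force'],s['moment'])
a=capture('scene');cv2.imwrite('pics/s5.png',cv2.resize(a[200:320,300:440],None,fx=4,fy=4,interpolation=cv2.INTER_CUBIC))
cv2.imwrite('pics/w5.png',capture('wrist'))
print(toolrel(s,[tcp(q) for q in range(162,340,9)]))
E
```

```text
7.05 [ 0.50379424 -0.15987814  0.12235357] 0.007686917055702049 [3.87580336 0.0766457  2.3813479 ] [ 0.0999074  -0.74465908  0.02872892]
(np.float64(86.3022957342221), [[-0.06, -0.05, -0.01, -0.0], [-0.18, -0.55, 0.12, -0.0], [-0.44, -1.23, 0.3, -0.0], [-0.59, -1.89, 0.48, -0.0], [-0.86, -2.29, 0.58, -0.0], [-1.1, -2.35, 0.6, -0.0], [-1.33, -2.33, 0.59, -0.0], [-1.55, -2.27, 0.58, -0.0], [-1.76, -2.19, 0.56, -0.0], [-1.96, -2.07, 0.52, -0.0], [-2.23, -1.96, 0.5, -0.0], [-2.99, -1.87, 0.47, -0.0], [-3.89, -1.57, 0.39, -0.0], [-4.76, -1.48, 0.37, -0.0], [-5.42, -1.18, 0.29, -0.0], [-5.55, -0.93, 0.22, -0.0], [-5.53, -0.71, 0.16, -0.0], [-5.47, -0.5, 0.11, -0.0], [-5.38, -0.29, 0.05, -0.0], [-5.26, -0.11, 0.01, -0.0]])
```

View pics/s5.png

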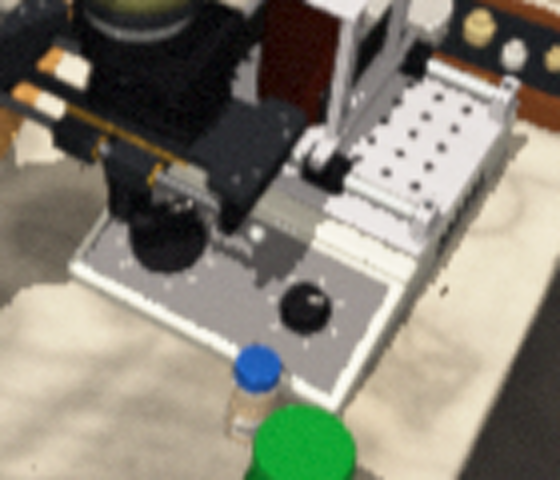

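View pics/w5.png

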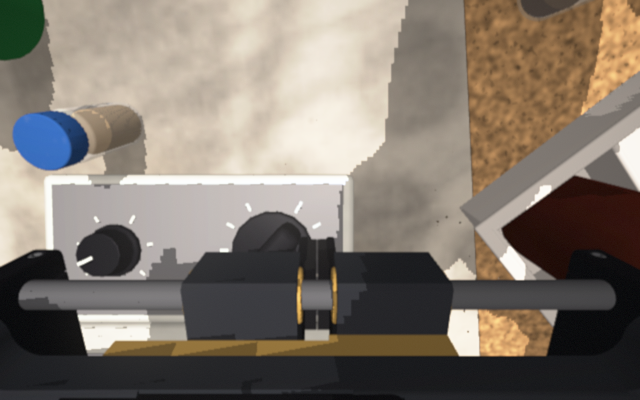

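Emit:
step_arm(commands=[{"dx":-0.2,"dy":-0.55,"dz":0.1,"twist":0},{"dx":-0.45,"dy":-1.2,"dz":0.3,"twist":0},{"dx":-0.6,"dy":-1.9,"dz":0.5,"twist":0},{"dx":-0.85,"dy":-2.3,"dz":0.6,"twist":0},{"dx":-1.1,"dy":-2.35,"dz":0.6,"twist":0},{"dx":-1.35,"dy":-2.35,"dz":0.6,"twist":0},{"dx":-1.55,"dy":-2.25,"dz":0.6,"twist":0},{"dx":-1.75,"dy":-2.2,"dz":0.55,"twist":0}])

```text
t: 8.15
eef_pos: [0.476, -0.1741, 0.1143]
orientation: [-0.004, 0.729, 0.684, -0.002]
contact_force: [-5.0, 7.9, 2.0]
grip_width: 0.004
```

```bash
python3 - <<'E'
from push import *
s=observe();print(s['t'],s['eef_pos'],s['grip_width'],s['contact_force'],s['moment'])
cv2.imwrite('pics/w6.png',capture('wrist'))
print(toolrel(s,[tcp(q) for q in range(234,340,9)]))
E
```

```text
8.15 [ 0.47601051 -0.17405647  0.11425786] 0.00427865294797642 [-5.00575702  7.87666704  2.00992771] [ 1.54127577  1.15039031 -0.01328477]
(np.float64(86.31106741292263), [[-0.17, 0.49, -0.25, 0.01], [-0.36, 0.61, -0.28, 0.01], [-0.64, 0.72, -0.32, 0.01], [-1.4, 0.81, -0.34, 0.01], [-2.3, 1.11, -0.43, 0.01], [-3.16, 1.2, -0.46, 0.01], [-3.83, 1.49, -0.54, 0.01], [-3.95, 1.75, -0.61, 0.01], [-3.93, 1.97, -0.67, 0.01], [-3.88, 2.18, -0.73, 0.01], [-3.79, 2.38, -0.79, 0.01], [-3.67, 2.57, -0.84, 0.01]])
```

View pics/w6.png

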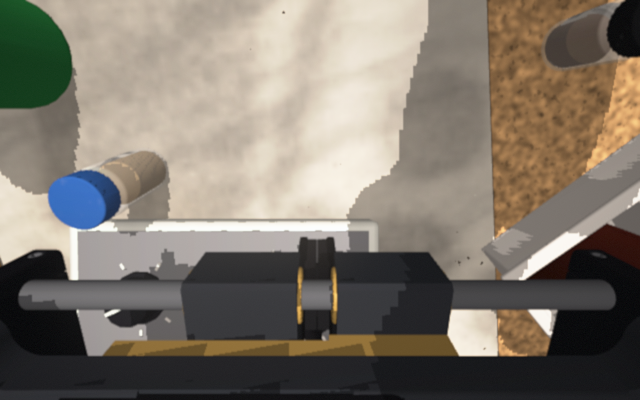

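```bash
python3 - <<'E'
from push import *
s=observe(); b0=tcp(234); s['eef_pos']=np.array(b0[:3])
for q in range(234,352,9): print(q,toolrel(s,[tcp(q,extra=-.004)])[1][0])
E
```

```text
234 [-0.23, 0.31, -0.09, -0.01]
243 [-0.37, 0.46, -0.13, -0.01]
252 [-0.6, 0.59, -0.17, -0.01]
261 [-1.29, 0.7, -0.2, -0.01]
270 [-2.13, 1.0, -0.28, -0.01]
279 [-2.93, 1.09, -0.31, -0.01]
288 [-3.54, 1.37, -0.39, -0.01]
297 [-3.6, 1.6, -0.45, -0.01]
306 [-3.53, 1.78, -0.51, -0.01]
315 [-3.42, 1.96, -0.55, -0.01]
324 [-3.29, 2.12, -0.6, -0.01]
333 [-3.14, 2.25, -0.63, -0.01]
342 [-2.98, 2.4, -0.68, -0.01]
351 [-2.84, 2.84, -0.8, -0.01]
```

Emit:
step_arm(commands=[{"dx":-0.2,"dy":0.3,"dz":-0.1,"twist":0},{"dx":-0.35,"dy":0.45,"dz":-0.1,"twist":0},{"dx":-0.6,"dy":0.6,"dz":-0.15,"twist":0},{"dx":-1.3,"dy":0.7,"dz":-0.2,"twist":0},{"dx":-2.1,"dy":1.0,"dz":-0.3,"twist":0},{"dx":-2.9,"dy":1.1,"dz":-0.3,"twist":0},{"dx":-3.5,"dy":1.4,"dz":-0.4,"twist":0},{"dx":-3.6,"dy":1.6,"dz":-0.45,"twist":0}])

```text
t: 9.2
eef_pos: [0.49, -0.2143, 0.119]
orientation: [-0.002, 0.73, 0.683, -0.002]
contact_force: [-4.2, -0.6, -0.1]
grip_width: 0.009
```

```bash
python3 - <<'E'
from push import *
s=observe();print(s['t'],s['eef_pos'],s['grip_width'],s['contact_force'],s['moment'])
cv2.imwrite('pics/w7.png',capture('wrist'))
print(tcp(297,extra=-.004))
a=capture('scene');cv2.imwrite('pics/s7.png',cv2.resize(a[200:320,300:440],None,fx=4,fy=4,interpolation=cv2.INTER_CUBIC))
E
```

```text
9.2 [ 0.49001995 -0.21427365  0.11901758] 0.009147352199333731 [-4.18543011 -0.63701108 -0.12662324] [0.08526596 0.86431856 0.03630419]
(np.float64(0.494498432888947), np.float64(-0.21303333982898992), np.float64(0.12100354568082441), np.float64(86.30357302405554))
```

View pics/w7.png

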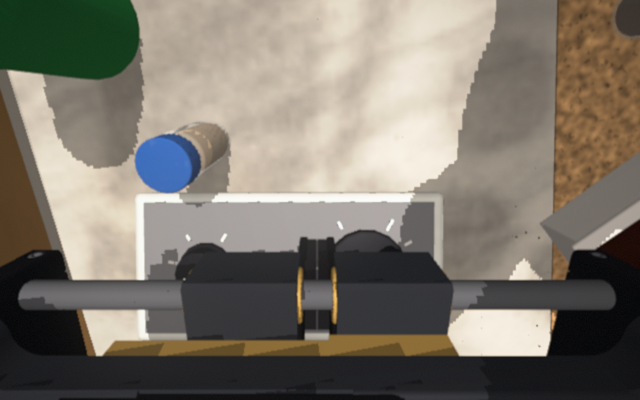

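View pics/s7.png

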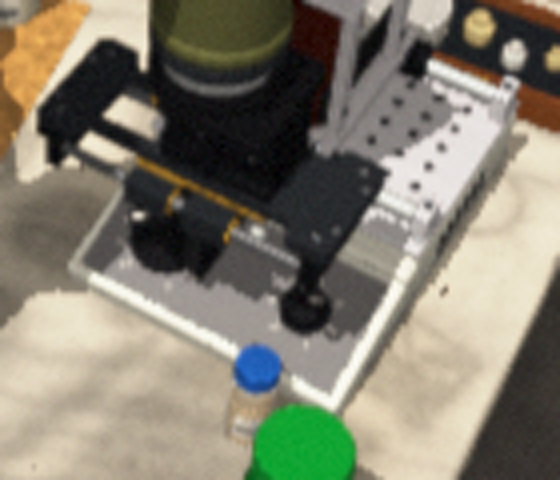

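Emit:
step_arm(commands=[{"dx":0.05,"dy":0.2,"dz":-0.05,"twist":0},{"dx":0.2,"dy":0.35,"dz":-0.1,"twist":0},{"dx":0.3,"dy":0.5,"dz":-0.15,"twist":0},{"dx":0.45,"dy":0.65,"dz":-0.2,"twist":0},{"dx":0.6,"dy":0.8,"dz":-0.25,"twist":0},{"dx":0.75,"dy":1.1,"dz":-0.3,"twist":0},{"dx":0.75,"dy":1.3,"dz":-0.35,"twist":0},{"dx":0.75,"dy":1.3,"dz":-0.35,"twist":0}])

```text
t: 10.3
eef_pos: [0.504, -0.2105, 0.1234]
orientation: [0.001, 0.731, 0.683, -0.003]
contact_force: [-6.7, -9.0, -2.5]
grip_width: 0.005
```

```bash
python3 - <<'E'
from push import *
s=observe();print(s['t'],s['eef_pos'],s['grip_width'],s['contact_force'],s['moment'])
print(tcp(351,extra=-.004))
capture('wrist');s=observe();print(s['eef_pos'],s['contact_force'])
E
```

```text
10.3 [ 0.50404298 -0.21051324  0.12335926] 0.005045171489258463 [-6.74526061 -9.04402399 -2.47976958] [-2.08087935  1.40108796 -0.0042227 ]
(np.float64(0.5073872851046786), np.float64(-0.2062829545950925), np.float64(0.12433330766845915), np.float64(86.30357302405554))
[ 0.50416224 -0.2105227   0.12345237] [-6.60978701 -9.59040677 -3.38689428]
```

Emit:
step_arm(commands=[{"dx":0.2,"dy":0.15,"dz":0,"twist":0},{"dx":0.4,"dy":0.3,"dz":-0.1,"twist":0},{"dx":0.5,"dy":0.4,"dz":-0.1,"twist":0},{"dx":0.6,"dy":0.5,"dz":-0.1,"twist":0},{"dx":0.6,"dy":0.5,"dz":-0.1,"twist":0},{"dx":0.6,"dy":0.5,"dz":-0.1,"twist":0},{"dx":0.6,"dy":0.5,"dz":-0.1,"twist":0},{"dx":0.6,"dy":0.5,"dz":-0.1,"twist":0}])

```text
t: 11.35
eef_pos: [0.5052, -0.2097, 0.1236]
orientation: [0.0, 0.732, 0.681, -0.007]
contact_force: [-14.3, -19.0, -2.3]
grip_width: 0.006
```

```bash
python3 - <<'E'
from push import *
s=observe();print(s['t'],s['eef_pos'],s['grip_width'],s['contact_force'],s['moment'])
E
```

```text
11.35 [ 0.50516886 -0.20971264  0.12359917] 0.00593803695566809 [-14.25009593 -19.03464843  -2.25006062] [-3.97542482  3.17009544  0.00840942]
```

Emit:
step_arm(commands=[{"dx":-0.6,"dy":-0.5,"dz":0,"twist":0},{"dx":-1.2,"dy":-1.0,"dz":-1,"twist":0},{"dx":-1.2,"dy":-1.0,"dz":-6,"twist":0},{"dx":-1.2,"dy":-1.0,"dz":-12,"twist":0},{"dx":-1.2,"dy":0,"dz":-18,"twist":0},{"dx":-2,"dy":3,"dz":-24,"twist":0},{"dx":-2.5,"dy":6,"dz":-28.5,"twist":0},{"dx":-2.5,"dy":8.5,"dz":-29,"twist":0}])

```text
t: 12.35
eef_pos: [0.598, -0.2305, 0.421]
orientation: [0.004, 0.729, 0.685, 0.003]
contact_force: [-0.5, -0.4, -0.3]
grip_width: 0.007
```

```bash
python3 - <<'E'
from push import *
capture('wrist');capture('wrist');capture('wrist')
s=observe();print(s['t'],s['eef_pos'],s['contact_force'],s['q'])
cv2.imwrite('pics/w8.png',capture('wrist'))
np.savez('w8.npz',p=s['eef_pos'],o=s['orientation'])
C=cam('wrist',s)
for k in ('speed_grip','timer_mark','jaw_tab','shaken_bottle','clamp_jaw'):
    for r in tip_of('wrist',k)[:3] if k!='clamp_jaw' else []:
        print(k,round(r['conf'],2),np.round(r['at'],1),np.round(atz(C,r['at'],.2255),3),np.round(atz(C,r['at'],.0623),3))
E
```

```text
12.5 [ 0.59643765 -0.22955932  0.41531595] [-1.05904108  0.0094953  -0.07130408] [-0.23611123  0.32226311  0.75675827  1.29512492 -0.21993492  1.6058979
  1.9948101 ]
speed_grip 0.9 [345.  89.] [ 0.507 -0.2    0.226] [ 0.501 -0.186  0.062]
timer_mark 0.89 [262.2  99. ] [ 0.511 -0.269  0.226] [ 0.507 -0.295  0.062]
jaw_tab 0.77 [289.3 238.5] [ 0.637 -0.257  0.226] [ 0.706 -0.277  0.062]
shaken_bottle 0.72 [326.1 186.8] [ 0.589 -0.22   0.226] [ 0.63  -0.218  0.062]
```

View pics/w8.png

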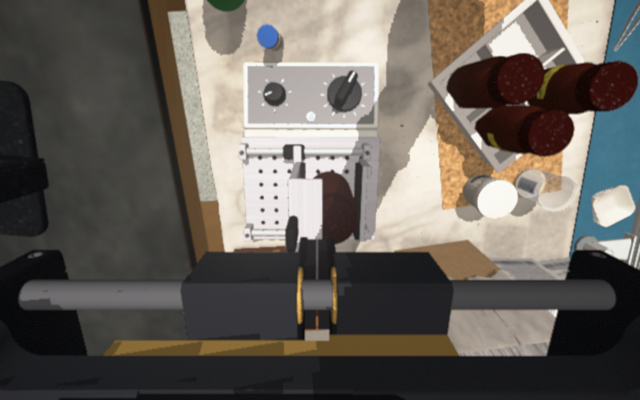

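```bash
python3 - <<'E'
import cv2,numpy as np
im=cv2.imread('pics/w8.png')
a=cv2.resize(im[55:250,235:400],None,fx=3,fy=3,interpolation=cv2.INTER_CUBIC)
b=cv2.resize(im[65:125,320:375],None,fx=5,fy=5,interpolation=cv2.INTER_CUBIC)
c=np.zeros((a.shape[0],a.shape[1]+b.shape[1],3),np.uint8);c[:,:a.shape[1]]=a;c[:b.shape[0],a.shape[1]:]=b
cv2.imwrite('pics/z8.png',c)
E
```

```text
(no output)
```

View pics/z8.png

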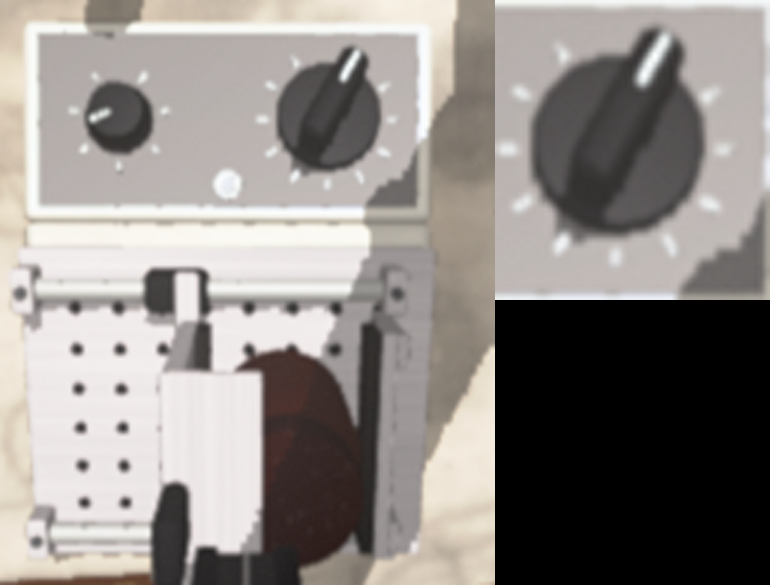

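```bash
python3 - <<'E'
from push import *
s=observe();print(s['eef_pos'])
print(toolrel(s,[(.6369,-.2263,.278,86.3)]))
E
```

```text
[ 0.5940578  -0.23094555  0.41482671]
(np.float64(86.26763923653243), [[0.73, 4.24, 13.68, -0.03]])
```

Emit:
step_arm(commands=[{"dx":0.7,"dy":4.2,"dz":4,"twist":0},{"dx":0.7,"dy":4.2,"dz":9,"twist":0},{"dx":0.7,"dy":4.2,"dz":12.5,"twist":0},{"dx":0.7,"dy":4.2,"dz":13.7,"twist":0},{"dx":0.7,"dy":4.2,"dz":13.7,"twist":0},{"dx":-0.2,"dy":4.2,"dz":13.7,"twist":0},{"dx":-1.2,"dy":4.2,"dz":13.7,"twist":0},{"dx":-2.2,"dy":4.2,"dz":13.7,"twist":0}])

```text
t: 13.75
eef_pos: [0.6364, -0.2544, 0.2799]
orientation: [-0.0, 0.729, 0.684, 0.002]
contact_force: [-1.1, 6.8, 5.5]
grip_width: 0.003
```

```bash
python3 - <<'E'
from push import *
s=observe();print(s['t'],s['eef_pos'],s['contact_force'])
a=capture('scene');cv2.imwrite('pics/s9.png',cv2.resize(a[140:300,310:450],None,fx=4,fy=3.6,interpolation=cv2.INTER_CUBIC))
E
```

```text
13.75 [ 0.63637882 -0.25442446  0.2799141 ] [-1.14984864  6.8285187   5.52536674]
```

View pics/s9.png

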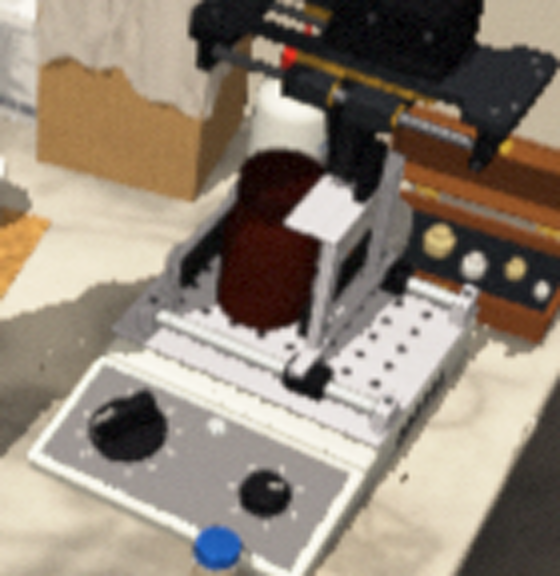

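Emit:
step_arm(commands=[{"dx":-0.6,"dy":0,"dz":-0.3,"twist":0},{"dx":-1.2,"dy":0,"dz":-0.3,"twist":0},{"dx":-1.8,"dy":0,"dz":-0.3,"twist":0},{"dx":-2.4,"dy":0,"dz":-0.3,"twist":0},{"dx":-3.0,"dy":0,"dz":-0.3,"twist":0},{"dx":-3.5,"dy":0,"dz":-0.3,"twist":0},{"dx":-3.9,"dy":0,"dz":-0.3,"twist":0},{"dx":-4.2,"dy":0,"dz":-0.3,"twist":0}])

```text
t: 14.8
eef_pos: [0.634, -0.2911, 0.281]
orientation: [-0.005, 0.728, 0.686, 0.004]
contact_force: [-3.3, 18.5, 5.1]
grip_width: 0.001
```

```bash
python3 - <<'E'
from push import *
s=observe();print(s['t'],s['eef_pos'],s['contact_force'])
a=capture('scene');cv2.imwrite('pics/s10.png',cv2.resize(a[140:300,310:450],None,fx=4,fy=3.6,interpolation=cv2.INTER_CUBIC))
s=observe();print(s['t'],s['eef_pos'],s['contact_force'])
E
```

```text
14.8 [ 0.63399254 -0.29105675  0.28096519] [-3.25061699 18.51034032  5.13116846]
14.85 [ 0.63397922 -0.29098206  0.2809955 ] [-2.1841849 15.6517043  4.1077797]
```

View pics/s10.png

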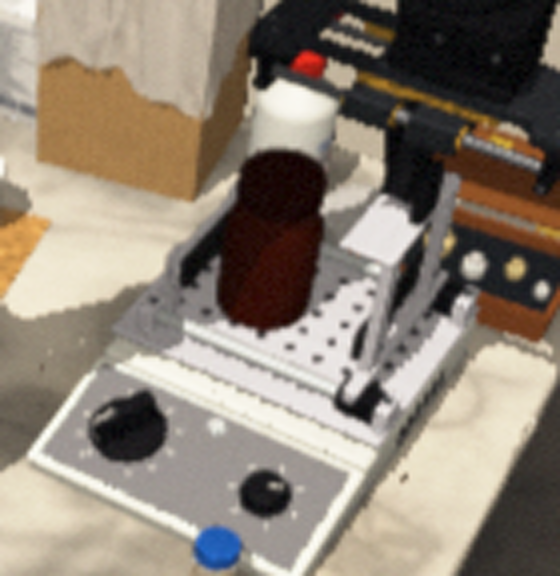

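Emit:
step_arm(commands=[{"dx":-0.3,"dy":0,"dz":0,"twist":0},{"dx":-0.6,"dy":0,"dz":0,"twist":0},{"dx":-0.6,"dy":0,"dz":0,"twist":0},{"dx":-0.6,"dy":0,"dz":0,"twist":0},{"dx":-0.6,"dy":0,"dz":0,"twist":0},{"dx":0.4,"dy":0,"dz":0,"twist":0},{"dx":1.0,"dy":0,"dz":-1,"twist":0},{"dx":1.0,"dy":0,"dz":-5,"twist":0}])

```text
t: 15.85
eef_pos: [0.6324, -0.2879, 0.3298]
orientation: [-0.001, 0.73, 0.683, -0.001]
contact_force: [0.1, -0.6, 0.4]
grip_width: 0.004
```

```bash
python3 - <<'E'
from push import *
s=observe();print(s['t'],s['eef_pos'],s['contact_force'])
print(toolrel(s,[(.59,-.22,.42,86.3)]))
E
```

```text
15.85 [ 0.63240973 -0.28794554  0.32978293] [ 0.10569589 -0.55591304  0.43595938]
(np.float64(86.23078314148414), [[6.5, -4.71, -9.01, -0.07]])
```

```bash
python3 - <<'E'
from push import *
s=observe();print(s['q'])
print(toolrel(s,[(.636,-.19,.42,-3.7)]))
E
```

```text
[-0.10873947  0.47822799  0.73821617  1.28538116 -0.31390686  1.49715628
  2.10062251]
(np.float64(86.23078314148414), [[9.8, -0.32, -9.02, 89.93]])
```

Emit:
step_arm(commands=[{"dx":0,"dy":0,"dz":-4,"twist":10},{"dx":2,"dy":0,"dz":-8,"twist":20},{"dx":4,"dy":0,"dz":-9,"twist":30},{"dx":6,"dy":0,"dz":-9,"twist":40},{"dx":8,"dy":0,"dz":-9,"twist":50},{"dx":9.8,"dy":-0.3,"dz":-9,"twist":60},{"dx":9.8,"dy":-0.3,"dz":-9,"twist":70},{"dx":9.8,"dy":-0.3,"dz":-9,"twist":80}], gripper=0)

```text
t: 16.85
eef_pos: [0.6364, -0.1912, 0.4222]
orientation: [0.001, 0.999, 0.051, 0.001]
contact_force: [0.6, -0.2, -0.3]
grip_width: 0.833
```

Emit:
step_arm(commands=[{"dx":0,"dy":0,"dz":0,"twist":10},{"dx":0,"dy":0,"dz":0,"twist":10},{"dx":0,"dy":0,"dz":0,"twist":10},{"dx":0,"dy":0,"dz":0,"twist":10},{"dx":0,"dy":0,"dz":0,"twist":10},{"dx":0,"dy":0,"dz":0,"twist":10},{"dx":0,"dy":0,"dz":0,"twist":10},{"dx":0,"dy":0,"dz":0,"twist":10}])

```text
t: 17.85
eef_pos: [0.6367, -0.1896, 0.4207]
orientation: [-0.0, 0.999, -0.032, 0.0]
contact_force: [-0.5, -0.6, -0.4]
grip_width: 1.0
```

```bash
python3 - <<'E'
from push import *
s=observe();print(s['t'],s['eef_pos'],s['contact_force'],s['q'],s['qvel'],s['grip_width'])
im=capture('wrist');cv2.imwrite('pics/w11.png',im);np.savez('w11.npz',p=s['eef_pos'],o=s['orientation'])
C=cam('wrist',s)
for k in ('jaw_tab','shaken_bottle','speed_grip'):
    for r in tip_of('wrist',k)[:3]:
        print(k,round(r['conf'],2),np.round(r['at'],1),np.round(atz(C,r['at'],.2255),3),np.round(atz(C,r['at'],.0623),3))
E
```

```text
17.85 [ 0.63666735 -0.18963851  0.42074302] [-0.53161999 -0.62154995 -0.3620379 ] [-0.43054752  0.47280947  1.04866761  1.21568808 -0.40785489  1.6675611
  0.46007509] [ 0.00108428  0.00026498  0.0015217  -0.00043914 -0.00165912 -0.00059874
 -0.0008329 ] 1.0001841910347715
jaw_tab 0.71 [314.8 305.7] [ 0.628 -0.307  0.226] [ 0.62  -0.418  0.062]
shaken_bottle 0.91 [318.6 178.1] [ 0.64  -0.174  0.226] [ 0.639 -0.21   0.062]
shaken_bottle 0.85 [164.4 251.9] [ 0.486 -0.237  0.226] [ 0.398 -0.309  0.062]
speed_grip 0.8 [217.4 169.1] [ 0.55  -0.16   0.226] [ 0.498 -0.188  0.062]
```

View pics/w11.png

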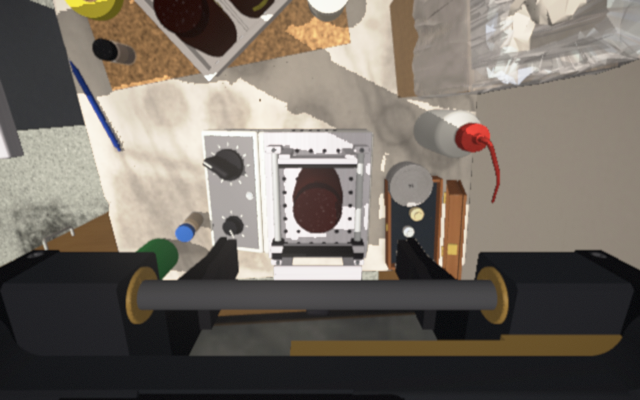

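```bash
python3 - <<'E'
from push import *
im=cv2.imread('pics/w11.png'); d=np.load('w11.npz');C=cam('wrist',dict(eef_pos=d['p'],orientation=d['o']))
a=cv2.resize(im[120:290,260:385],None,fx=4,fy=4,interpolation=cv2.INTER_CUBIC)
a=cv2.convertScaleAbs(a,alpha=1.5,beta=10)
T=yawpose(p[0],p[1],yawS)
def circ(cx,cy,z,r,c):
    for q in range(0,360,15):
        A=np.radians(q); u=(proj(C,[cx+r*np.cos(A),cy+r*np.sin(A),z])[0]-[260,120])*4+1.5
        cv2.circle(a,tuple(int(round(v)) for v in u),2,c,-1)
B=(T@[.025,.0265-.0016,0,1])[:2];print(B)
circ(*B,.191,.026,(0,255,0));circ(*B,.062,.0305,(0,255,255));circ(*B,.15,.0305,(255,255,0))
cv2.imwrite('pics/z11.png',a)
E
```

```text
[ 0.63754403 -0.21601273]
```

View pics/z11.png

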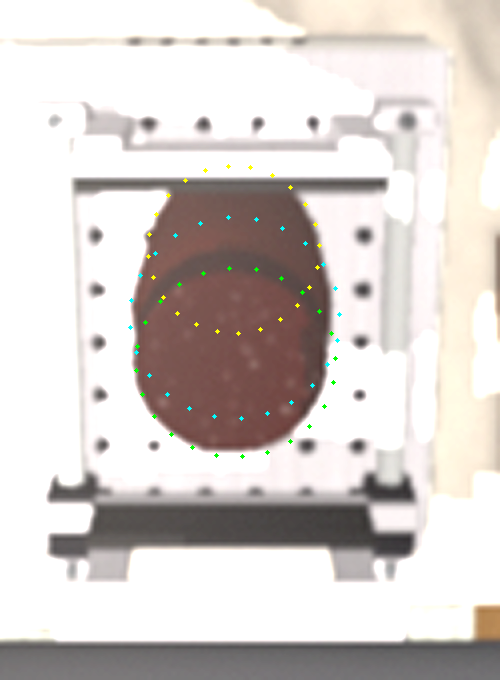

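```bash
python3 - <<'E'
from push import *
s=observe()
print(toolrel(s,[(.6365,-.2147,.203,-3.7)]))
E
```

```text
(np.float64(-3.7099549721323464), [[0.14, 2.5, 21.78, -0.01]])
```

Emit:
step_arm(commands=[{"dx":0.1,"dy":2.5,"dz":3,"twist":0},{"dx":0.1,"dy":2.5,"dz":8,"twist":0},{"dx":0.1,"dy":2.5,"dz":12,"twist":0},{"dx":0.1,"dy":2.5,"dz":16,"twist":0},{"dx":0.1,"dy":2.5,"dz":19,"twist":0},{"dx":0.1,"dy":2.5,"dz":21,"twist":0},{"dx":0.1,"dy":2.5,"dz":21.8,"twist":0},{"dx":0.1,"dy":2.5,"dz":21.8,"twist":0}])

```text
t: 19.05
eef_pos: [0.6362, -0.2148, 0.2031]
orientation: [0.0, 0.999, -0.032, 0.0]
contact_force: [-0.0, -0.0, -0.1]
grip_width: 1.005
```

```bash
python3 - <<'E'
from push import *
s=observe();print(s['t'],s['eef_pos'],s['contact_force'])
im=capture('wrist');cv2.imwrite('pics/w12.png',im)
a=capture('scene');cv2.imwrite('pics/s12.png',cv2.resize(a[130:290,310:470],None,fx=3.6,fy=3.6,interpolation=cv2.INTER_CUBIC))
E
```

```text
19.05 [ 0.63624669 -0.21480848  0.20307887] [-0.01681304 -0.01843764 -0.11407796]
```

View pics/w12.png

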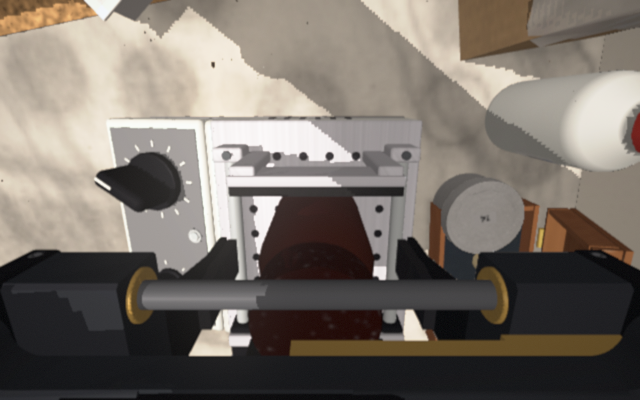

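View pics/s12.png

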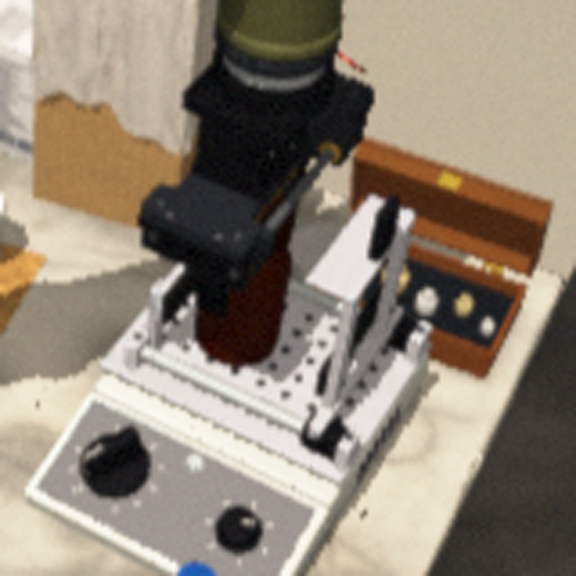

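Emit:
step_arm(commands=[{"dx":0,"dy":0,"dz":0,"twist":0},{"dx":0,"dy":0,"dz":0,"twist":0},{"dx":0,"dy":0,"dz":0,"twist":0},{"dx":0,"dy":0,"dz":0,"twist":0},{"dx":0,"dy":0,"dz":0,"twist":0},{"dx":0,"dy":0,"dz":0,"twist":0},{"dx":0,"dy":0,"dz":0,"twist":0},{"dx":0,"dy":0,"dz":0,"twist":0}], gripper=1)

```text
t: 20.15
eef_pos: [0.6361, -0.2147, 0.2029]
orientation: [-0.0, 0.999, -0.032, 0.0]
contact_force: [-0.5, 1.1, 1.3]
grip_width: 0.679
```

Emit:
step_arm(commands=[{"dx":0,"dy":0,"dz":-0.5,"twist":0},{"dx":0,"dy":0.3,"dz":-1.5,"twist":0},{"dx":0,"dy":0.4,"dz":-3.5,"twist":0},{"dx":0,"dy":0.4,"dz":-6.5,"twist":0},{"dx":0,"dy":0.4,"dz":-10,"twist":0},{"dx":0,"dy":0.2,"dz":-13,"twist":0},{"dx":0,"dy":0,"dz":-16,"twist":0},{"dx":0,"dy":0,"dz":-17,"twist":0}])

```text
t: 21.15
eef_pos: [0.6364, -0.2155, 0.376]
orientation: [0.001, 0.999, -0.033, 0.002]
contact_force: [0.7, -0.2, -3.4]
grip_width: 0.674
```

```bash
python3 - <<'E'
from push import *
s=observe();print(s['t'],s['eef_pos'],s['contact_force'],s['grip_width'],s['q'])
a=capture('scene');cv2.imwrite('pics/s13.png',cv2.resize(a[60:300,210:470],None,fx=2.4,fy=2.4,interpolation=cv2.INTER_CUBIC))
cv2.imwrite('pics/t13.png',capture('top'))
E
```

```text
21.15 [ 0.63637025 -0.2154722   0.37604328] [ 0.70014628 -0.23868103 -3.38082132] 0.6743783705009279 [-0.40081536  0.49306525  1.0400629   1.28576653 -0.4216151   1.58436708
  0.50924482]
```

View pics/s13.png

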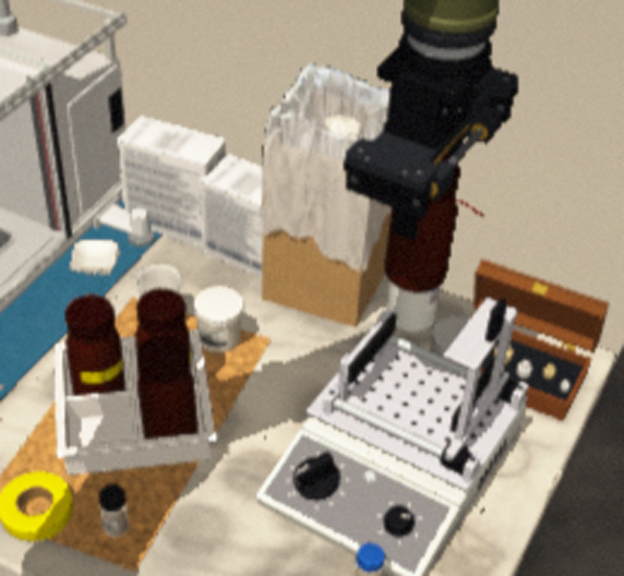

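```bash
python3 - <<'E'
from push import *
s=observe()
print(toolrel(s,[(.47,-.10,.40,86.3)]))
E
```

```text
(np.float64(-3.7400286100294253), [[-17.32, -10.42, -2.62, -90.04]])
```

Emit:
step_arm(commands=[{"dx":-3,"dy":-1,"dz":-1,"twist":-9},{"dx":-6,"dy":-3,"dz":-2,"twist":-19},{"dx":-9,"dy":-5,"dz":-2.4,"twist":-29},{"dx":-12,"dy":-7,"dz":-2.4,"twist":-39},{"dx":-15,"dy":-9,"dz":-2.4,"twist":-49},{"dx":-17.3,"dy":-10.4,"dz":-2.4,"twist":-59},{"dx":-17.3,"dy":-10.4,"dz":-2.4,"twist":-69},{"dx":-17.3,"dy":-10.4,"dz":-2.4,"twist":-79}])

```text
t: 22.25
eef_pos: [0.4693, -0.0996, 0.3956]
orientation: [-0.001, 0.79, 0.613, -0.0]
contact_force: [-0.6, -0.4, -2.2]
grip_width: 0.68
```

Emit:
step_arm(commands=[{"dx":0,"dy":0,"dz":0,"twist":-8},{"dx":0,"dy":0,"dz":0,"twist":-11},{"dx":0,"dy":0,"dz":0,"twist":-11},{"dx":0,"dy":0,"dz":0,"twist":-11},{"dx":0,"dy":0,"dz":0,"twist":-11},{"dx":0,"dy":0,"dz":0,"twist":-11},{"dx":0,"dy":0,"dz":0,"twist":-11},{"dx":0,"dy":0,"dz":0,"twist":-11}])

```text
t: 23.25
eef_pos: [0.4702, -0.0997, 0.3968]
orientation: [0.0, 0.73, 0.684, 0.0]
contact_force: [-0.1, -1.6, -2.4]
grip_width: 0.677
```

```bash
python3 - <<'E'
from push import *
s=observe();print(s['t'],s['eef_pos'],s['orientation'],s['contact_force'],s['grip_width'],s['q'])
im=capture('wrist');cv2.imwrite('pics/w14.png',im);np.savez('w14.npz',p=s['eef_pos'],o=s['orientation'])
C=cam('wrist',s)
for k in ('carrier','free_cell','bottle_a'):
    for r in tip_of('wrist',k)[:3]:
        print(k,round(r['conf'],2),np.round(r['at'],1),np.round(atz(C,r['at'],.004),3))
E
```

```text
23.25 [ 0.47015475 -0.09971594  0.3967649 ] [2.16058703e-05 7.29697375e-01 6.83770239e-01 3.37080475e-05] [-0.0779631  -1.62963212 -2.36504839] 0.6766567672895086 [-0.92220707 -0.19610453  0.94815668  1.70765458  0.15897391  1.54947014
  1.51918116]
carrier 0.68 [416.5 177.7] [0.508 0.051 0.004]
free_cell 0.84 [422.5 145.3] [0.46  0.059 0.004]
bottle_a 0.94 [380.1 181.3] [ 0.51  -0.005  0.004]
bottle_a 0.81 [450.9 181.2] [0.517 0.104 0.004]
bottle_a 0.79 [408.2 216.1] [0.57  0.039 0.004]
```

View pics/w14.png

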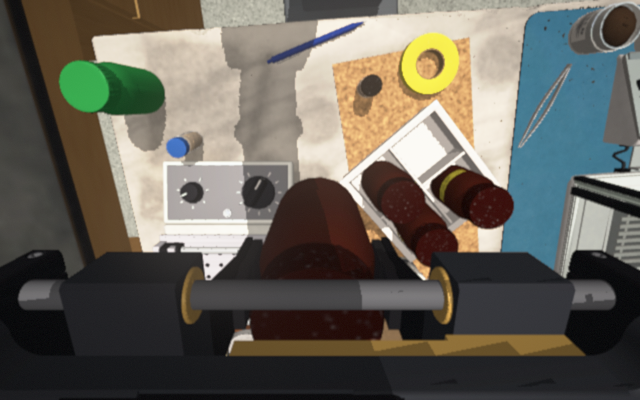

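```bash
cat > carr.py <<'E'
from push import *
import sys
d=np.load('w14.npz');C=cam('wrist',dict(eef_pos=d['p'],orientation=d['o']))
def draw(x,y,a,out):
    im=cv2.imread('pics/w14.png');S=4;o=np.array([335,90])
    c=cv2.resize(im[90:235,335:525],None,fx=S,fy=S,interpolation=cv2.INTER_CUBIC)
    T=yawpose(x,y,a)
    def dot(P,col):
        P=(T@np.r_[P,1])[:3]; u=(proj(C,P)[0]-o)*S+1.5; cv2.circle(c,tuple(int(round(v)) for v in u),2,col,-1)
    for t in np.linspace(-1,1,13):
        for e in(-1,1):
            dot((.084*t,.084*e,.042),(0,0,255));dot((.084*e,.084*t,.042),(0,0,255))
            dot((-.038+.036*t,-.038+.036*e,.004),(0,255,0));dot((-.038+.036*e,-.038+.036*t,.004),(0,255,0))
            dot((-.038+.036*t,-.038+.036*e,.042),(255,255,0));dot((-.038+.036*e,-.038+.036*t,.042),(255,255,0))
    cv2.imwrite(out,c)
    return (T@[-.038,-.038,0,1])[:2]
if __name__=='__main__': print(draw(*map(float,sys.argv[1:4]),sys.argv[4]))
E
python3 carr.py 0.514 0.051 -0.82 pics/c1.png
```

```text
[0.46029205 0.05285914]
```

View pics/c1.png

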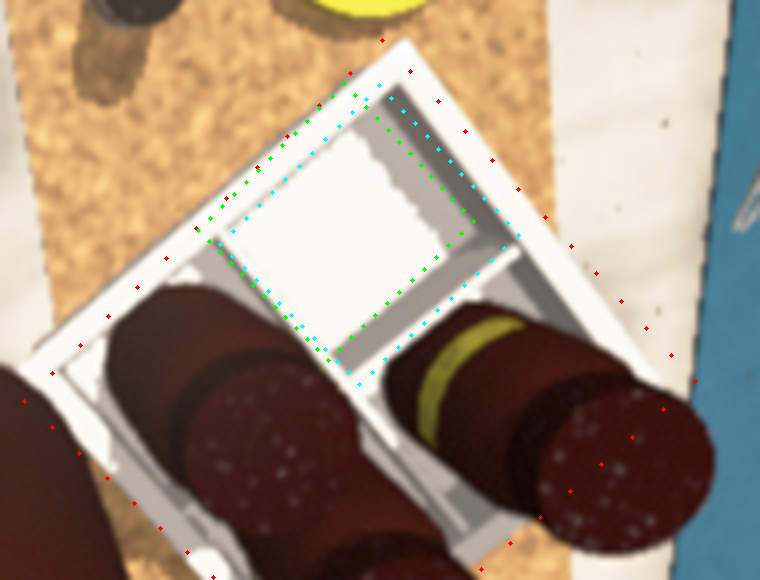

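```bash
cat > carr2.py <<'E'
from carr import *
from scipy.optimize import least_squares
S=4;o=np.array([335,90])
obs=[((-.084,-.084,.042),(406,38)),((-.074,-.074,.042),(397,88)),((-.002,-.002,.042),(362,380)),((-.002,-.002,.004),(333,352)),((-.002,-.074,.042),(218,238)),((-.074,-.002,.042),(517,245))]
L=np.array([a for a,_ in obs]);px=(np.array([b for _,b in obs])-1.5)/S+o
def f(q):
    T=yawpose(*q); return (proj(C,L@T[:3,:3].T+T[:3,3])-px).ravel()
r=least_squares(f,[.514,.051,-.82],loss='soft_l1');print(r.x,np.round(r.fun,1))
print(draw(*r.x,'pics/c2.png'))
E
python3 carr2.py
```

```text
[ 0.51386043  0.0511392  -0.87351522] [-0.9  0.5 -0.1 -0.8 -0.5  0.8 -1.1  1.8  2.9 -0.7  2.2 -0.7]
[0.46032881 0.0558685 ]
```

View pics/c2.png

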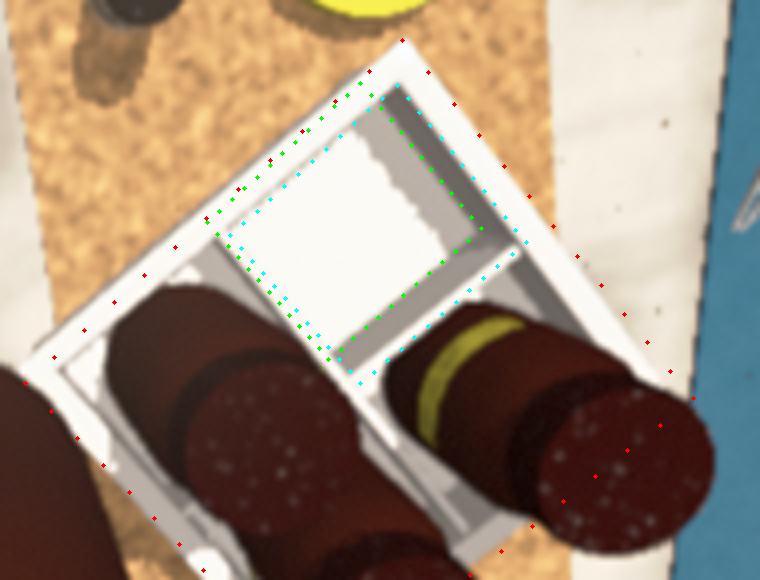

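```bash
cat > carr3.py <<'E'
from carr import *
from scipy.optimize import least_squares
S=4;o=np.array([335,90])
u=lambda b:(np.array(b)-1.5)/S+o
pts=[((-.084,-.084,.042),(406,38)),((-.074,-.074,.042),(397,88)),((-.002,-.002,.004),(333,352)),((.084,-.084,.042),(18,370))]
# lines: two model endpoints, observed points
lines=[((-.084,-.084,.042),(-.084,.084,.042),[(470,125),(530,207),(590,289),(650,370)]),((-.084,-.084,.042),(.084,-.084,.042),[(310,120),(200,215),(100,301),(50,344)])]
def f(q):
    T=yawpose(*q); W=lambda a:proj(C,(T@np.r_[a,1])[:3])[0]
    r=[]
    for a,b in pts: r+=list(W(a)-u(b))
    for a,b,ob in lines:
        A,B=W(a),W(b); n=np.array([-(B-A)[1],(B-A)[0]]);n/=np.linalg.norm(n); r+=[n@(u(k)-A) for k in ob]
    return np.array(r)
r=least_squares(f,[.514,.051,-.87],loss='soft_l1');print(r.x,np.round(r.fun,1))
print(draw(*r.x,'pics/c3.png'))
E
python3 carr3.py
```

```text
[ 0.51341002  0.04813948 -0.90915954] [-0.   0.4  0.5 -0.9 -3.   1.7 -0.3  0.3 -0.1  0.2  0.4  0.5  0.3  0.
 -0.1 -0.2]
[0.46008095 0.05477347]
```

View pics/c3.png

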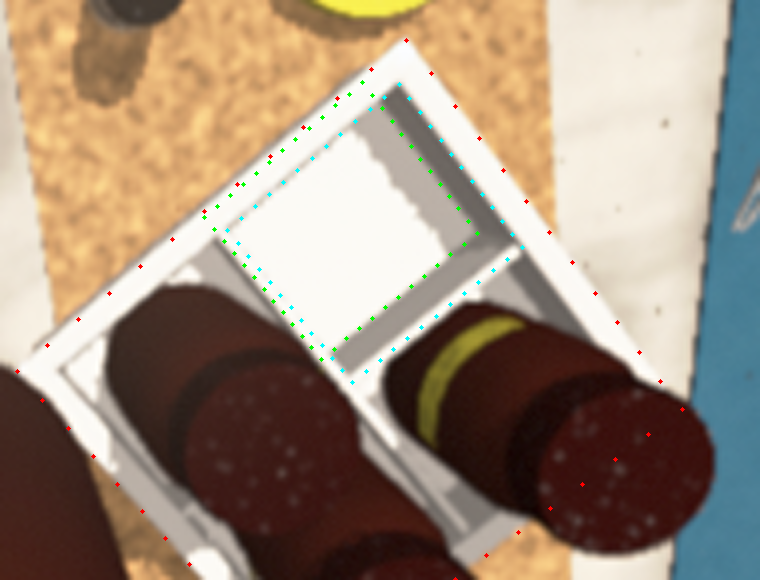

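```bash
python3 - <<'E'
from push import *
s=observe()
print(toolrel(s,[(.460,.056,.397,83),(.460,.056,.22,83)]))
E
```

```text
(np.float64(86.2816132727286), [[15.47, -2.02, -0.02, 3.28], [15.47, -2.02, 17.68, 3.28]])
```

Emit:
step_arm(commands=[{"dx":4,"dy":-0.5,"dz":0,"twist":3.3},{"dx":9,"dy":-1.2,"dz":0,"twist":3.3},{"dx":13,"dy":-1.7,"dz":0,"twist":3.3},{"dx":15.5,"dy":-2,"dz":2,"twist":3.3},{"dx":15.5,"dy":-2,"dz":7,"twist":3.3},{"dx":15.5,"dy":-2,"dz":12,"twist":3.3},{"dx":15.5,"dy":-2,"dz":16,"twist":3.3},{"dx":15.5,"dy":-2,"dz":17.7,"twist":3.3}])

```text
t: 24.45
eef_pos: [0.4589, 0.0561, 0.2173]
orientation: [-0.001, 0.749, 0.663, -0.002]
contact_force: [-0.3, 0.9, -1.9]
grip_width: 0.678
```

```bash
python3 - <<'E'
from push import *
s=observe();print(s['t'],s['eef_pos'],s['orientation'],s['contact_force'],s['grip_width'],s['qvel'])
a=capture('scene');cv2.imwrite('pics/s15.png',cv2.resize(a[100:300,190:350],None,fx=3,fy=3,interpolation=cv2.INTER_CUBIC))
a=capture('wrist');cv2.imwrite('pics/w15.png',a)
a=capture('top');cv2.imwrite('pics/t15.png',cv2.resize(a[130:280,200:340],None,fx=4,fy=4,interpolation=cv2.INTER_CUBIC))
s=observe();print(s['t'],s['eef_pos'])
E
```

```text
24.45 [0.45885391 0.05605456 0.2173192 ] [-5.17246342e-04  7.49028772e-01  6.62534804e-01 -1.80697603e-03] [-0.27451898  0.87602144 -1.90936397] 0.6783482565435653 [ 0.01125458  0.15897333  0.06457088  0.1320317  -0.11447883 -0.29349518
  0.1094912 ]
24.6 [0.45982769 0.05619163 0.2192641 ]
```

View pics/s15.png

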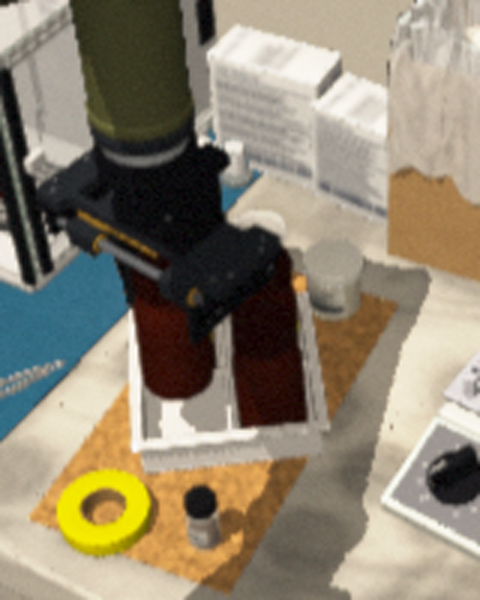

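View pics/w15.png

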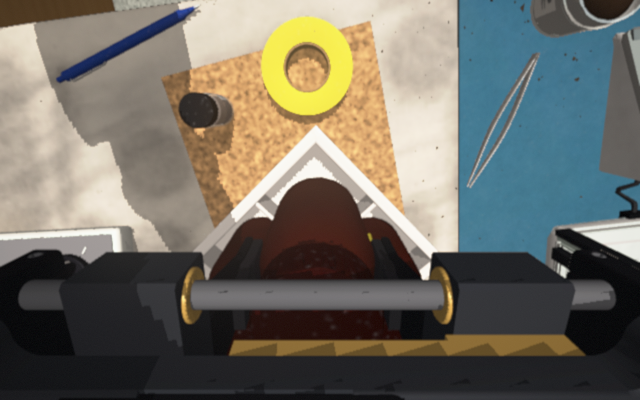

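```bash
python3 - <<'E'
from push import *
s=observe(); C=cam('wrist',s);e=s['eef_pos']
print(proj(C,[[e[0]-.0305,e[1],e[2]-.141]]), 'cell centre est corner outer', proj(C,(yawpose(.4601,.0555,-.909)@[-.046,-.046,.042,1])[:3]),proj(C,(yawpose(.4601,.0555,-.909)@[-.036,-.036,.042,1])[:3]))
im=cv2.imread('pics/w15.png');cv2.imwrite('pics/z15.png',cv2.resize(im[110:260,200:440],None,fx=3.3,fy=3.3,interpolation=cv2.INTER_CUBIC))
print(toolrel(s,[(.460,.056,.147,83)]))
E
```

```text
[[311.17948386 174.16681588]] cell centre est corner outer [[315.64559965 123.10464618]] [[315.64451703 140.82512145]]
(np.float64(82.98016212645932), [[-0.01, 0.03, 7.23, -0.02]])
```

View pics/z15.png

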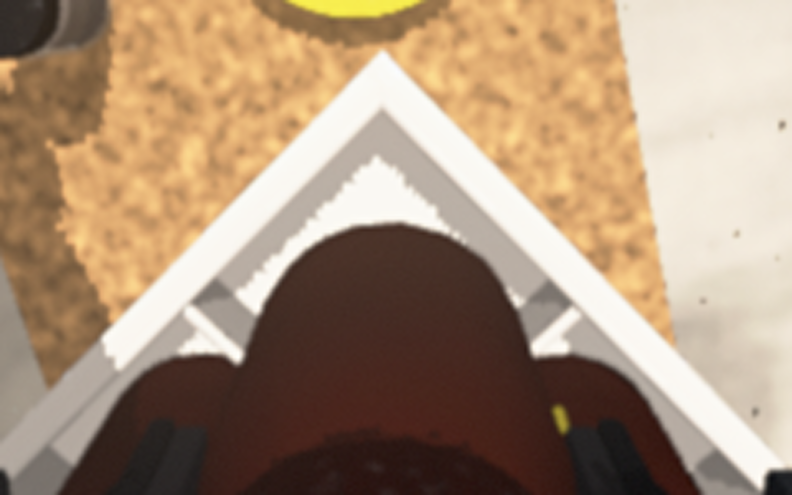

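Emit:
step_arm(commands=[{"dx":0,"dy":0,"dz":1.5,"twist":0},{"dx":0,"dy":0,"dz":3,"twist":0},{"dx":0,"dy":0,"dz":4.3,"twist":0},{"dx":0,"dy":0,"dz":5.3,"twist":0},{"dx":0,"dy":0,"dz":6.1,"twist":0},{"dx":0,"dy":0,"dz":6.6,"twist":0},{"dx":0,"dy":0,"dz":6.9,"twist":0},{"dx":0,"dy":0,"dz":7.1,"twist":0}])

```text
t: 25.6
eef_pos: [0.4604, 0.0564, 0.1488]
orientation: [0.0, 0.749, 0.663, 0.0]
contact_force: [-0.3, 0.1, -1.7]
grip_width: 0.679
```

```bash
python3 - <<'E'
from push import *
s=observe();print(s['t'],s['eef_pos'],s['contact_force'],s['moment'],s['grip_width'])
a=capture('wrist');cv2.imwrite('pics/w16.png',a[60:,:])
s=observe();print(s['t'],s['eef_pos'],s['contact_force'])
E
```

```text
25.6 [0.46040471 0.0563508  0.1488028 ] [-0.30939985  0.14442723 -1.72834972] [ 0.01187241 -0.01436929  0.0468443 ] 0.6794518398103669
25.65 [0.46029838 0.05632073 0.14863244] [-1.15014581  1.38264372 -2.41660264]
```

View pics/w16.png

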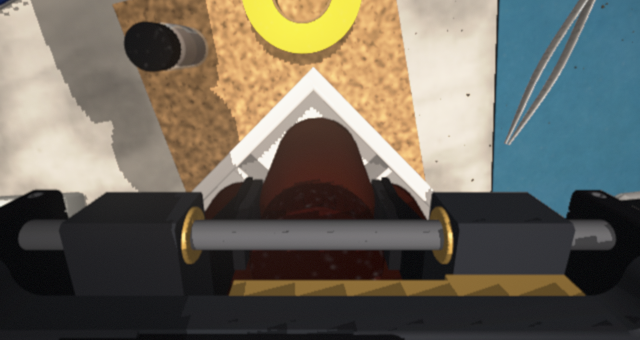

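Emit:
step_arm(commands=[{"dx":0,"dy":0,"dz":0.1,"twist":0},{"dx":0,"dy":0,"dz":0.15,"twist":0},{"dx":0,"dy":0,"dz":0.2,"twist":0},{"dx":0,"dy":0,"dz":0.25,"twist":0},{"dx":0,"dy":0,"dz":0.3,"twist":0},{"dx":0,"dy":0,"dz":0.35,"twist":0},{"dx":0,"dy":0,"dz":0.4,"twist":0},{"dx":0,"dy":0,"dz":0.4,"twist":0}])

```text
t: 26.65
eef_pos: [0.461, 0.0562, 0.1463]
orientation: [-0.0, 0.749, 0.662, 0.0]
contact_force: [-4.3, -0.5, 11.7]
grip_width: 0.677
```

Emit:
step_arm(commands=[{"dx":0,"dy":0,"dz":-0.1,"twist":0},{"dx":0,"dy":0,"dz":-0.15,"twist":0},{"dx":0,"dy":0,"dz":-0.15,"twist":0},{"dx":0,"dy":0,"dz":-0.15,"twist":0},{"dx":0,"dy":0,"dz":-0.15,"twist":0},{"dx":0,"dy":0,"dz":-0.15,"twist":0},{"dx":0,"dy":0,"dz":-0.15,"twist":0},{"dx":0,"dy":0,"dz":-0.15,"twist":0}])

```text
t: 27.65
eef_pos: [0.4604, 0.0563, 0.1463]
orientation: [0.0, 0.749, 0.662, 0.0]
contact_force: [0.2, -0.3, 0.7]
grip_width: 0.68
```

Emit:
step_arm(commands=[{"dx":0,"dy":0,"dz":0,"twist":0},{"dx":0,"dy":0,"dz":0,"twist":0},{"dx":0,"dy":0,"dz":0,"twist":0},{"dx":0,"dy":0,"dz":0,"twist":0},{"dx":0,"dy":0,"dz":0,"twist":0},{"dx":0,"dy":0,"dz":0,"twist":0},{"dx":0,"dy":0,"dz":0,"twist":0},{"dx":0,"dy":0,"dz":0,"twist":0}], gripper=0)

```text
t: 28.65
eef_pos: [0.4603, 0.0563, 0.1463]
orientation: [0.0, 0.749, 0.663, 0.0]
contact_force: [-0.4, 0.2, 0.2]
grip_width: 0.996
```

```bash
python3 - <<'E'
from push import *
s=observe();print(s['t'],s['eef_pos'],s['contact_force'],s['moment'],s['grip_width'])
a=capture('wrist');cv2.imwrite('pics/w17.png',a)
a=capture('scene');cv2.imwrite('pics/s17.png',cv2.resize(a[100:300,190:350],None,fx=3,fy=3,interpolation=cv2.INTER_CUBIC))
E
```

```text
28.65 [0.46026845 0.05629391 0.1462789 ] [-0.43236377  0.21897529  0.24768269] [ 0.04760529  0.02654185 -0.02324912] 0.995646700488757
```

View pics/w17.png

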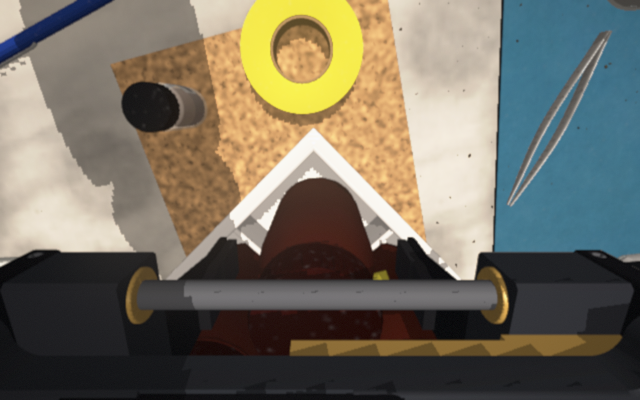

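View pics/s17.png

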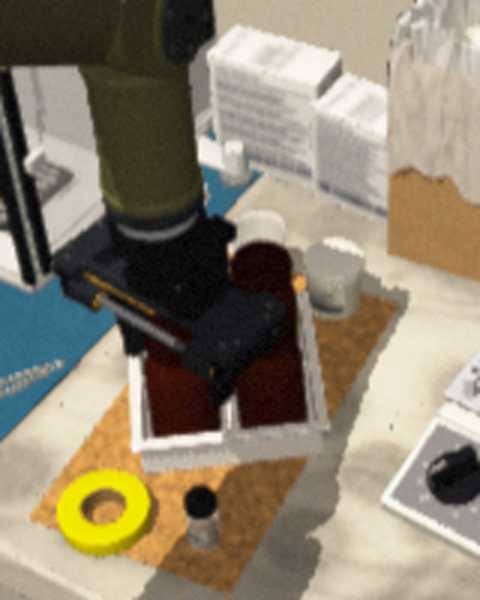

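Bottle stands in the front cell; fingers are open and clear. Lifting straight up, slowly at first.

Emit:
step_arm(commands=[{"dx":0,"dy":0,"dz":-1,"twist":0},{"dx":0,"dy":0,"dz":-3,"twist":0},{"dx":0,"dy":0,"dz":-6,"twist":0},{"dx":0,"dy":0,"dz":-10,"twist":0},{"dx":0,"dy":0,"dz":-15,"twist":0},{"dx":0,"dy":0,"dz":-20,"twist":0},{"dx":0,"dy":0,"dz":-24,"twist":0},{"dx":0,"dy":0,"dz":-26,"twist":0}])

```text
t: 29.75
eef_pos: [0.4607, 0.0559, 0.4094]
orientation: [0.0, 0.749, 0.662, 0.002]
contact_force: [0.0, 0.6, 0.4]
grip_width: 1.0
```

Emit:
step_arm(commands=[{"dx":-4,"dy":0,"dz":0,"twist":0},{"dx":-8,"dy":0,"dz":0,"twist":0},{"dx":-12,"dy":0,"dz":0,"twist":0},{"dx":-15,"dy":0,"dz":0,"twist":0},{"dx":-17,"dy":0,"dz":0,"twist":0},{"dx":-17,"dy":0,"dz":0,"twist":0},{"dx":-17,"dy":0,"dz":0,"twist":0},{"dx":-17,"dy":0,"dz":0,"twist":0}])

```text
t: 30.75
eef_pos: [0.4396, -0.1112, 0.4063]
orientation: [0.0, 0.748, 0.663, -0.0]
contact_force: [0.2, 0.1, -0.1]
grip_width: 1.0
```

```bash
python3 - <<'E'
from push import *
s=observe();print(s['t'],s['eef_pos'],s['contact_force'])
a=capture('wrist');cv2.imwrite('pics/w18.png',a);np.savez('w18.npz',p=s['eef_pos'],o=s['orientation'])
C=cam('wrist',s)
for k in ('jaw_tab','speed_grip','timer_mark','shaken_bottle','free_cell'):
    for r in tip_of('wrist',k)[:4]:
        print(k,round(r['conf'],2),np.round(r['at'],1),np.round(atz(C,r['at'],.2255),3),np.round(atz(C,r['at'],.004),3))
cv2.imwrite('pics/s18.png',capture('scene'));cv2.imwrite('pics/t18.png',capture('top'))
E
```

```text
30.75 [ 0.4396336  -0.11124594  0.40627272] [ 0.20829008  0.09577854 -0.13296169]
jaw_tab 0.42 [428.4  79.8] [ 0.353 -0.012  0.226] [0.347 0.061 0.004]
speed_grip 0.57 [269.3 212.5] [ 0.447 -0.154  0.226] [ 0.517 -0.197  0.004]
timer_mark 0.74 [196.8 221.2] [ 0.448 -0.22   0.226] [ 0.518 -0.316  0.004]
shaken_bottle 0.91 [157.1 120.3] [ 0.358 -0.232  0.226] [ 0.355 -0.338  0.004]
shaken_bottle 0.65 [427.1 155.4] [ 0.413 -0.014  0.226] [0.455 0.057 0.004]
shaken_bottle 0.15 [207.4 164.7] [ 0.399 -0.199  0.226] [ 0.429 -0.279  0.004]
```

View pics/w18.png

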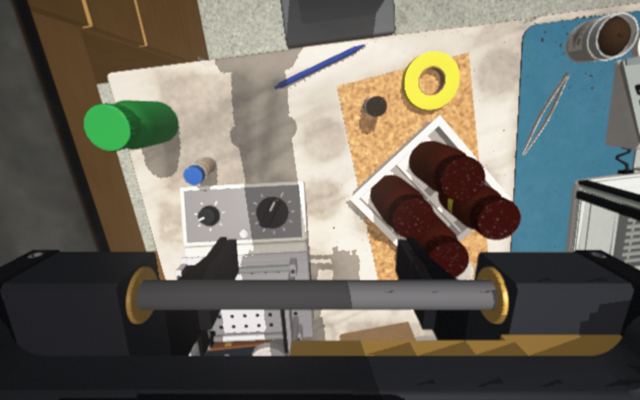

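View pics/t18.png

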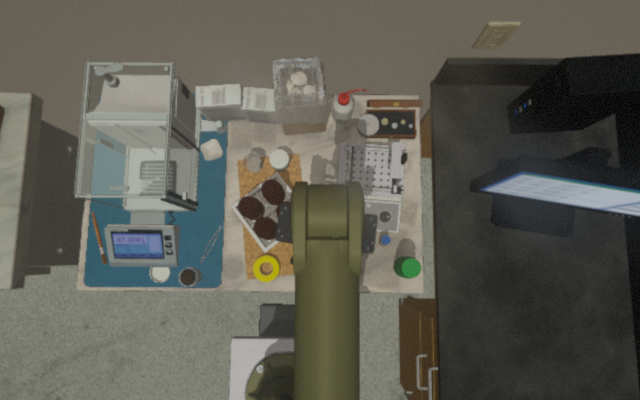

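View pics/s18.png

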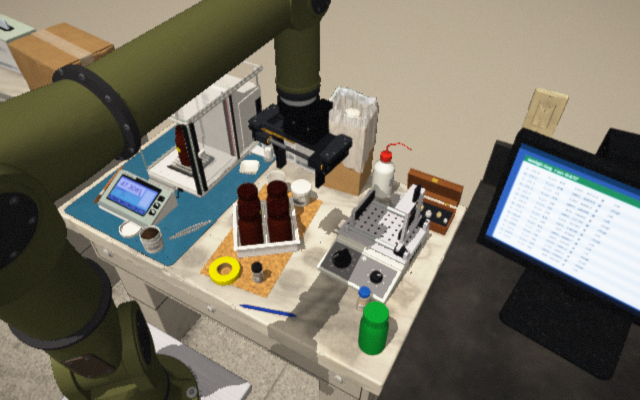

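```bash
python3 - <<'E'
import cv2,numpy as np
w=cv2.imread('pics/w18.png');s=cv2.imread('pics/s18.png')
a=cv2.resize(w[175:250,175:310],(540,300),interpolation=cv2.INTER_CUBIC)
b=cv2.resize(s[175:305,310:440],(300,300),interpolation=cv2.INTER_CUBIC)[:, :250]
w11=cv2.imread('pics/w11.png');c=cv2.resize(w11[120:290,195:385],(335,300),interpolation=cv2.INTER_CUBIC)
d=cv2.resize(w[110:285,340:525],(317,300),interpolation=cv2.INTER_CUBIC)
o=np.zeros((600,790,3),np.uint8);o[:300,:540]=a;o[:300,540:790]=b;o[300:,:335]=c;o[300:,340:657]=d
cv2.imwrite('pics/f.png',o)
E
```

```text
(no output)
```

View pics/f.png

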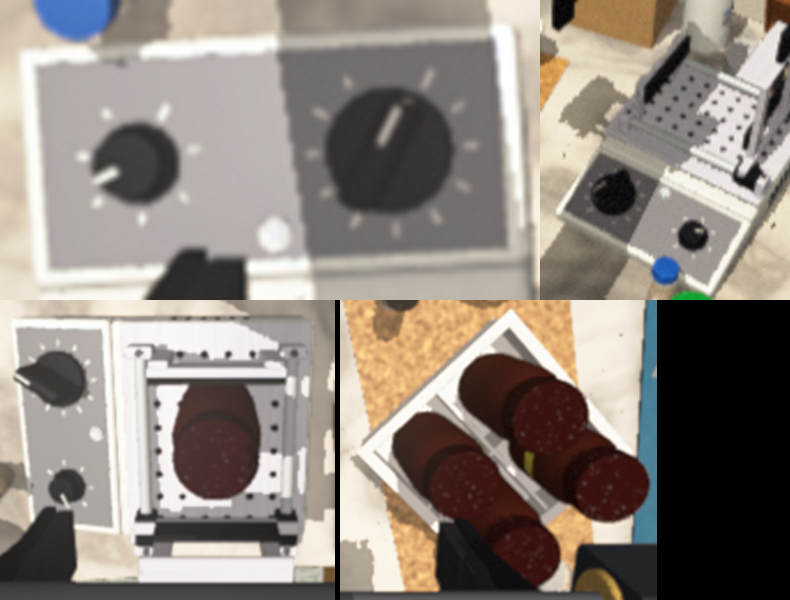

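```bash
python3 - <<'E'
from station import *
print(job_done()); print(observe()['t'])
E
```

```text
the job is handed in; nothing more can be done
None
the job is handed in; nothing more can be done
```

I did the job in the order asked and handed it in at about 31 s of the 72 s allowed.

- **Speed knob:** I pushed the wing about 200° anticlockwise with closed fingers. At the end the force rose from 11 to 24 N while the fingers moved about 1.4 mm. The last pictures show the pointer at the off tick.
- **Clamp jaw:** I pushed it back by its tab until the force reached about 18 N. Measured travel was about 50 mm, so it is fully open. I then pressed a little further to confirm the stop, but took no force reading during that press.
- **Bottle:** I lifted it out and lowered it until it touched the floor of the empty compartment. The contact pressed with about 15 N. I eased that off to under 1 N before opening the fingers. It stands upright in the compartment at about x 0.455, y 0.057 m.
- **Everything else:** The timer mark reads as it did at the start, and in the last views I saw no other item moved. The arm was clear of everything, with no contact force.

Two checks disagreed slightly. My estimate of the compartment's centre differed by 1–3 mm between methods; the bottle has 5.5 mm of play there. In the last picture the network's jaw-tab answer was a low-confidence false hit on the tape roll, so the jaw result rests on the earlier picture, the push force and the scene view.

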